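# Hang the drop hanger and snap the canister into its lower loop

### The job

Hang the steel drop hanger by its top bar on the bench stand's sprung hook, its lower loop open towards the hook's free end, and let go of it. Then bring the canister's steel bail into the hanger's lower loop, push it down past the spring roller and on until it sits fully home on the loop's floor, pressing firmly enough for the hook to bear at least 12 N for a moment, but never load the hook with more than 25 N. Let go, leaving hanger and canister hanging at rest in a straight chain, and leave the bottle, jar and bowl alone.

Things in the scene. Friction and masses are not known exactly. Their poses are not given: they have to be found in the camera images.
- stand: Fixed bench stand. Origin on the table right below the hook seat; x runs level from the hook to the post, z up; the hook's free end is at -x, towards the robot. Post 25 mm thick, 309 mm tall at x=+125 mm; base plate x +60 to +190, y +-85, 14 mm high. A flat bar 30 mm wide (y), 6 mm thick, runs from the post to the hook at height 291 to 297 mm.
- hook_seat (a point): Where the centre of the hanger's top bar rests in the hook: 289 mm above the table. The hook is a V trough across the flat bar, both flanks at 45 degrees, 30 mm wide (y). Its lowest underside is 276 mm above the table. Axes as the stand's.
- hook_tip (a point): Upper edge of the hook's free end, 18 mm in front (-x) of the seat and 301 mm above the table: the top bar must pass over it. Axes as the stand's.
- hook (a joint): How far the hook with its flat bar has sunk straight down on its stiff load spring, in m: 0 unloaded, 0.001 for every 16 N of load on it, hard stop at 0.003. So 12 N sink it 0.75 mm and 25 N 1.56 mm; the chain's own weight about 0.3 mm. The reading is too coarse to press by.
- hanger: Loose drop hanger of flat steel, 178 mm tall, 0.20 to 0.27 kg, standing on its foot. Origin under the foot, right below the top bar; z up, x from the loop's lip to its shank. Foot 36 mm wide (y), x -28 to +28. Bridge at z 70 to 76, x -6 to +28; shank at x +22 to +28 from foot to bridge. Hung right, its x points as the stand's x (loop open towards the hook's free end).
- hanger_bar (a point): Centre of the hanger's top bar: 8 mm round, along y, 126 mm above the foot. Below it a window 56 mm wide (y), 46 mm high (z 76 to 122) between two side straps 12 mm deep (x); the stand's hook goes through it along x. Axes as the hanger's.
- hanger_tab (a point): Point on the hanger's white grip tab, 161 mm above the foot. Tab 12 mm (y) x 24 mm (x), z 142 to 178 mm, on a thin neck right above the top bar: pinch it across y from above. Axes as the hanger's.
- loop_lip (a point): Upper front edge of the lower loop's lip: x=-10.5, z=46 mm in the hanger frame. The loop is a trough along y, 36 mm wide, open at the top; from this edge the lip slopes down to x=-4.5, z=38 and then goes straight down. The bail comes in over the lip from -x with its centre 5 to 18 mm above this edge (bridge underside 24 mm above it), then goes down at x=-5 to +1. Axes as the hanger's.
- loop_low (a point): Lowest place where the bail bar's centre can come home in the loop: x=0, 14 mm above the foot's underside, 112 mm below the top bar. The floor belongs to a tight insert set anywhere from 0 to 10 mm higher, differently each time and not reported, so the bail comes home 0 to 10 mm above this point: feel for the floor. Axes as the hanger's.
- keeper (a joint): How far the loop's black spring roller (12 mm) has been pushed back (+x), in m: 0 free, at most 0.0055. It sits on the insert, 10 mm above the floor at the back, and leaves 4.5 mm to the lip. The bail meets it some 14 mm before it is home; pushing past takes 5 to 10 N (canister weight included: too much for the weight alone), 0.0035 at the narrowest; home, it rests on the bail at about 0.0015.
- canister: Loose closed canister, 0.21 to 0.3 kg, 76 mm across, 75 mm high with its lid (82 mm across). Origin under its centre; z up, x from front handle to rear tab (40 mm wide, to x=+88, z 64 to 74). Mass centre below the bail. While held, the load it puts on the loop is the rise of the vertical force on the tool since it was carried free; the hook bears this plus the hanger's weight (2.0 to 2.7 N).
- bail_bar (a point): Centre of the canister's bail bar: 8 mm round, along y, 138 mm above the underside, over the canister's centre. Window below it 56 mm wide (y), 59 mm high (z 75 to 134), between two straps 10 mm deep (x); the loop's foot goes through it along x. Axes as the canister's.
- handle (a point): Point on the canister's front handle at x=-82 mm, 130 mm above the underside. White upright plate, 12 mm (y) x 26 mm (x), z 64 to 150 mm, joined to the lid at z 64 to 74: pinch it across y from above. Axes as the canister's.
- bottle: Amber bottle, 60 mm across, 150 mm tall, origin under its centre. Leave alone.
- jar: White jar, 64 mm across, 80 mm tall, origin under its centre. Leave alone.
- bowl: Steel bowl, 100 mm across, 45 mm tall, origin under its centre. Leave alone.
Not all that is in view belongs to the job. There is more than one size of the canister; the job needs the largest.

How it is judged:
By the outcome, as a careful person would: the job done as asked, in the order asked, and still so for the second after the job is handed in, with the robot touching nothing.
It also fails if it takes over 72 s, if anything falls off the work surface, if the arm or the gripper's body presses on something with over 40 N, if the wrist force passes 120 N, or if a joint passes its speed limit or range.

### The arm

A 6-joint arm with a two-finger parallel gripper is mounted at the origin on the work surface. World frame = base frame: x ahead of the robot, y to its left, z up, the work surface at z = 0. Lengths are in m, angles in rad, forces in N, time in s.
With the tool pointing down it reaches from about 0.275 to 0.725 m from the base axis. Payload 15.9 kg.
Tool frame: the origin (TCP) lies midway between the tips of the shut fingers; the grasp point (between the pads) lies 19 mm behind it (arm.grasp_offset is the distance from the TCP to the grasp point, in m); y points along the fingers, z is the direction in which the jaws open and shut, and the axes are right-handed (so a half turn about y gives the same grasp; the last joint's range is limited). The gripper opens to 85 mm and grips with 20 to 120 N. Pads are 22 mm wide; open, the fingers measure 114 mm over their backs; the gripper's body (76 mm by 85 mm) begins 54 mm behind the grasp point. The pads swing forward as they close: fully open they stand 13 mm farther back than shut.
Start: joints at [1.261, 0.213, -0.034, 1.323, 0, 1.571], TCP at [0.152, 0.476, 0.231] pointing down, gripper open.
Joint ranges: [-2.98, 2.98], [-0.74, 1.72], [-1.14, 1.35], [-2.1, 2.04], [-1.57, 1.44], [-3.14, 3.14]. Speed limits (rad/s): [1.89, 1.89, 2.39, 2.57, 3.14, 3.14].

### API

Orientations are given as a unit quaternion [w, x, y, z].
In Python, from station import sense, eyes, order, arm gives the robot as it stands.
- The arm moves only by the tool jog_arm, never from a script. Its arguments are lists of equal length, an entry for each row: "translation": the shift along the tool's x, y, z normalised to -1 to 1, where 1 is 750 mm, a list of three; "turn": the turn, a rotation vector about the tool's x, y, z normalised to -1 to 1, where 1 is 90 degrees, a list of three; "fingers": the opening, from 0 (shut) to 1 (fully open). In form: {"translation": [[tx, ty, tz], ...], "turn": [[ax, ay, az], ...], "fingers": [fingers, ...]}. A call has 1 to 12 rows; each row is the pose to reach, as a shift and turn from the pose commanded when the call began, along the tool's axes at that moment; what a row does not reach only later rows make up. A row lasts 1/8 s, in which the tool goes at most 62.5 mm and 10.7 degrees, less where a joint would pass 70% of its speed; a pose out of reach is approached as far as the arm can. A call with a number of a shift or a turn outside -1 to 1 is refused whole. A call with a gripper value outside its range is refused whole. The fingers move at their own pace and stop on an object; "squeeze" is the grip in N (left out, the last holds). Time passes only in rows, so rows that repeat a pose let the fingers close. It gives the time, the measured TCP pose, the force and the opening at its end, in the units of the state.
- sense(): the state, without advancing time (a new reading comes with each control period).
- eyes.grab_frame(name): name is "scene" or "side" or "wrist"; returns the picture (384x512x3 uint8, red, green, blue); there is no depth.
- eyes.camera_params(name): a dict with "intrinsics" (3x3 intrinsics, pixels), "R" (3x3) and "t" (3): a world point X has camera coordinates R X + t; the wrist camera has in their place "T_tool_cam" (4x4, takes a point from camera to tool coordinates, whose origin is the TCP and whose axes are the tool frame's). Camera axes: x right, y down, z forward; pixel columns grow to the right and rows downward; lengths in m; the calibration is good to about 2 mm. A picture is of the moment at which its call begins: read the wrist's pose just before it. camera_params takes no time and is no camera call.
- order.job_done(): hands the job in, once; it reports no verdict.
The state is a dict: "clock": time; "joint_positions": joint angles; "dq": joint speeds; "joint_efforts": joint torques, N m; "tcp_pos": TCP position; "orientation": TCP orientation; "ft_force": force on the tool from outside, world axes, zero at the start; "wrist_torque": the same for the moment, N m; "grip_width": finger opening in m.
Only numpy, scipy, OpenCV 4.12 (cv2) and the standard library are available. Lean on these libraries where they do the work, as an engineer would, in place of code of your own. Each camera call takes 0.05 s, during which the arm holds its last target.

## Working session

There is one attempt and no reset: what is moved stays moved. The work goes in short steps, Python scripts to look and compute and a tool call to move; the robot and the scene stay as the last step left them, time stands still between calls to the robot, and variables do not carry over. Pictures are saved under pics/ and viewed, and the job is handed in when it is done.

Besides the shell and the picture viewer there is one more tool, called after "Request:" as name(argument=value, ...) on one line, values as JSON. jog_arm: Moves the arm, as the interface text tells. Scaled input: -1 to 1 covers 750 mm each way for a shift and 90 degrees each way for a turn. Its arguments: {"type":"object","properties":{"translation":{"type":"array","items":{"type":"array","items":{"type":"number"}}},"turn":{"type":"array","items":{"type":"array","items":{"type":"number"}}},"fingers":{"type":"array","items":{"type":"number"}},"squeeze":{"type":"number"}},"required":["translation","turn","fingers"]}

```bash
ls; mkdir -p pics; python3 - <<'E'
from station import sense, eyes, order, arm
import cv2,numpy as np
s=sense();print(s)
for n in("scene","side","wrist"):
    im=eyes.grab_frame(n);cv2.imwrite(f"pics/{n}0.png",im[:,:,::-1]);p=eyes.camera_params(n);print(n,{k:np.round(v,4).tolist() for k,v in p.items()})
print([a for a in dir(arm) if a[0]!='_'])
E
```

```text
pics
{'clock': 0.0, 'joint_positions': array([ 1.26100938e+00,  2.13363295e-01, -3.50727902e-02,  1.32350369e+00,
        7.09372383e-07,  1.57078226e+00]), 'dq': array([-3.05578264e-05,  6.69360049e-04, -1.61471780e-03,  8.45553654e-04,
       -5.66796834e-05,  1.00424613e-03]), 'joint_efforts': array([ 2.63132104e-03, -6.86178374e+01,  4.87100315e+01,  1.78542937e-02,
        9.76222964e-05, -4.10836975e-06]), 'tcp_pos': array([0.15232096, 0.47586602, 0.23080717]), 'orientation': array([-0.69824254,  0.69904132, -0.10914648,  0.10902124]), 'ft_force': array([-0.55292805,  0.11786505, -0.11516802]), 'wrist_torque': array([ 0.05375902, -0.05881723, -0.03257057]), 'grip_width': 0.08562365742796166}
scene {'intrinsics': [[500.0409, 0.0, 259.1689], [0.0, 500.0409, 195.5586], [0.0, 0.0, 1.0]], 'R': [[-0.4692, 0.883, 0.0076], [0.6749, 0.3642, -0.6418], [-0.5695, -0.2961, -0.7668]], 't': [0.2382, -0.243, 1.9045]}
side {'intrinsics': [[477.2436, 0.0, 258.9618], [0.0, 477.2436, 193.9251], [0.0, 0.0, 1.0]], 'R': [[0.9279, -0.3729, -0.0012], [-0.2293, -0.568, -0.7904], [0.2941, 0.7337, -0.6126]], 't': [-0.4819, 0.2808, 1.2089]}
wrist {'intrinsics': [[320.5823, 0.0, 259.5394], [0.0, 320.5823, 193.5596], [0.0, 0.0, 1.0]], 'T_tool_cam': [[-0.0003, 0.951, 0.3093, -0.0805], [0.002, -0.3093, 0.951, -0.1429], [1.0, 0.0009, -0.0018, 0.0019], [0.0, 0.0, 0.0, 1.0]]}
['IKError', 'grasp_offset']
```

View pics/scene0.png

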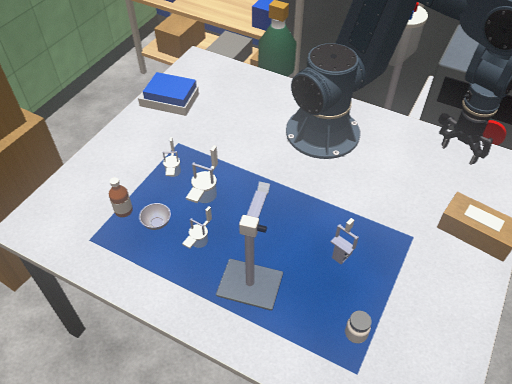

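View pics/side0.png

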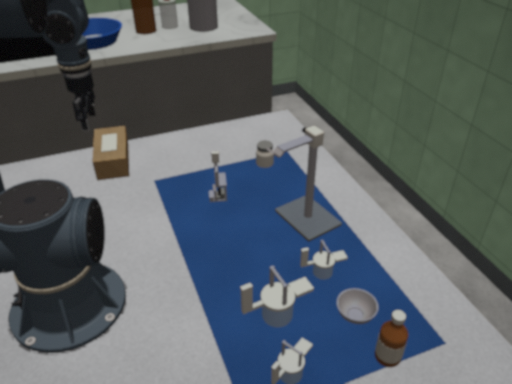

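View pics/wrist0.png

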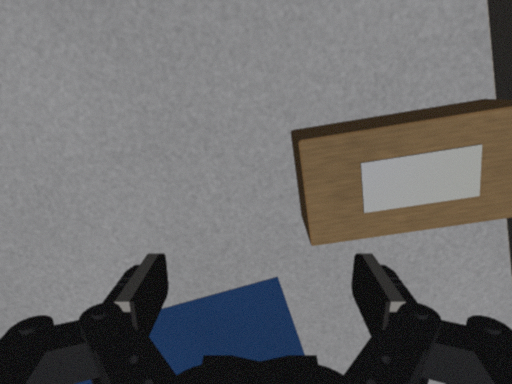

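The scene picture shows three canister-like things at (172,160), (204,185) and (198,233), the hanger at (344,245), and the stand post at (250,260). In the side picture the canisters are at (288,365), (278,300) and (323,262). The middle one looks largest, and I'll check it in enlarged crops.

```bash
python3 - <<'E'
import cv2,numpy as np
a=cv2.imread('pics/scene0.png');b=cv2.imread('pics/side0.png')
f=lambda im,x,y,w,h,k:cv2.resize(im[y:y+h,x:x+w],None,fx=k,fy=k,interpolation=cv2.INTER_CUBIC)
cv2.imwrite('pics/c1.png',f(a,150,130,100,125,4.8))
cv2.imwrite('pics/c2.png',f(b,230,230,130,154,3.8))
cv2.imwrite('pics/c3.png',np.hstack([f(a,310,205,60,70,8),f(b,195,145,40,70,8)]))
cv2.imwrite('pics/c4.png',np.hstack([f(a,210,170,80,140,4),f(b,260,110,100,140,4)]))
E
```

```text
(no output)
```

View pics/c1.png

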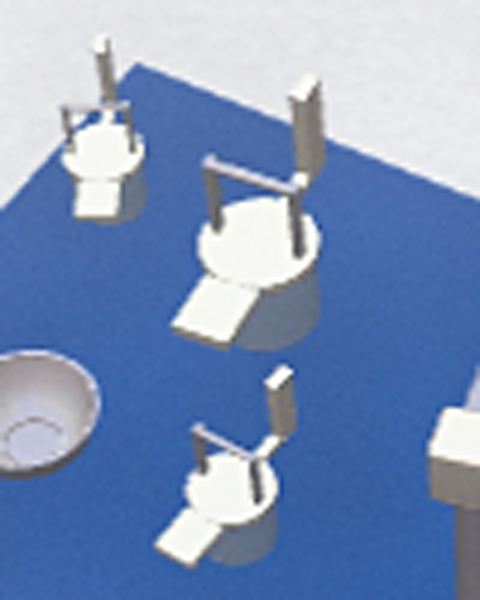

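View pics/c2.png

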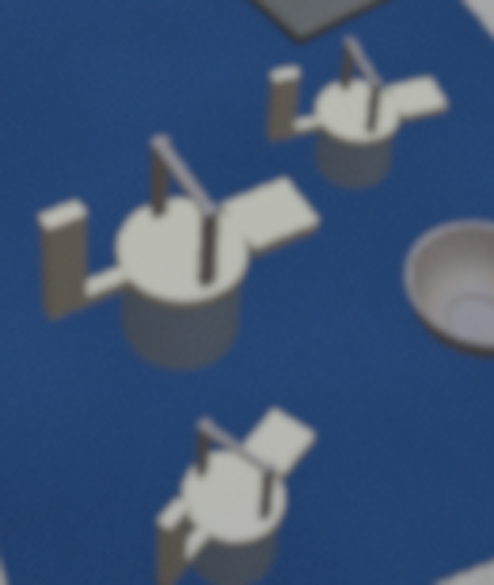

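View pics/c3.png

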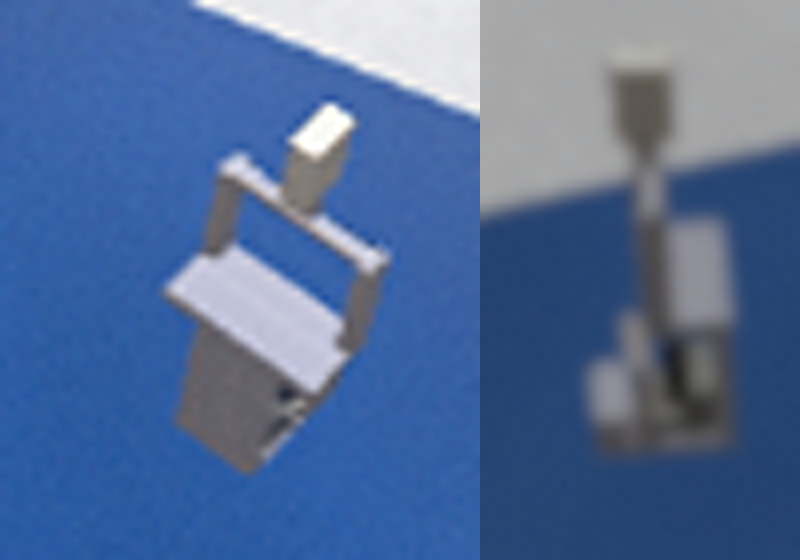

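View pics/c4.png

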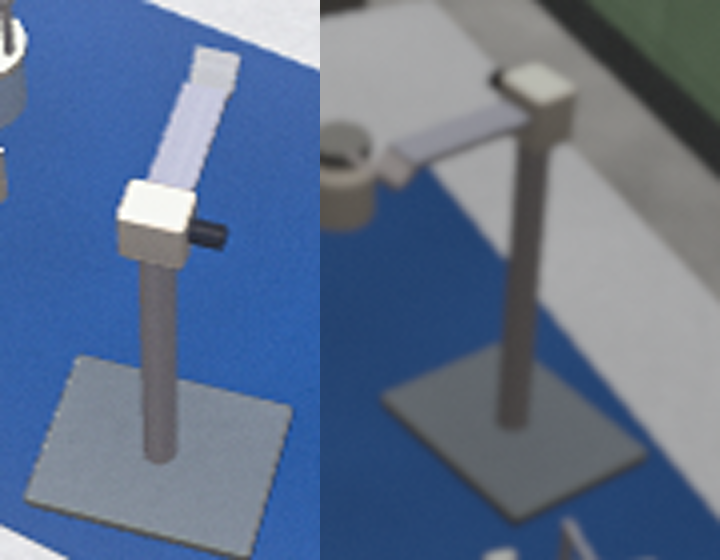

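The crops confirm it: the canister at scene (204,185), side (278,300), is clearly the largest in diameter, bail and handle. Next I'll do a coarse triangulation.

```bash
cat > h.py <<'E'
import cv2,numpy as np
from scipy.spatial.transform import Rotation as Ro
from station import sense,eyes,order,arm
def P(n):
    p=eyes.camera_params(n)
    if 'R' in p: return np.array(p['intrinsics']),np.array(p['R']),np.array(p['t'])
    T=np.array(p['T_tool_cam']);s=sense();return wr(s['tcp_pos'],s['orientation'])
def wr(pos,q):
    p=eyes.camera_params('wrist');T=np.array(p['T_tool_cam'])
    Rt=Ro.from_quat(np.array(q)[[1,2,3,0]]).as_matrix()
    Rc=Rt@T[:3,:3];c=Rt@T[:3,3]+np.array(pos)
    return np.array(p['intrinsics']),Rc.T,-Rc.T@c
def ray(cam,uv):
    K,R,t=cam;d=R.T@np.linalg.solve(K,np.array([uv[0],uv[1],1.]));return -R.T@t,d/np.linalg.norm(d)
def onz(cam,uv,z):
    c,d=ray(cam,uv);return c+d*(z-c[2])/d[2]
def proj(cam,X):
    K,R,t=cam;x=K@(R@np.array(X)+t);return x[:2]/x[2]
def tri(*a):
    A=np.zeros((3,3));b=np.zeros(3)
    for cam,uv in a:
        c,d=ray(cam,uv);M=np.eye(3)-np.outer(d,d);A+=M;b+=M@c
    X=np.linalg.solve(A,b);res=[np.round(proj(cam,X)-uv,1).tolist() for cam,uv in a];return X,res
E
python3 - <<'E'
from h import *
np.set_printoptions(precision=4,suppress=True)
S,D=P('scene'),P('side')
cr=lambda u,v,k,x,y:((u+.5)/k-.5+x,(v+.5)/k-.5+y)
c1=lambda u,v:cr(u,v,4.8,150,130)
c2=lambda u,v:cr(u,v,3.8,230,230)
s3=lambda u,v:cr(u,v,8,310,205)
d3=lambda u,v:cr(u-480,v,8,195,145)
s4=lambda u,v:cr(u,v,4,210,170)
d4=lambda u,v:cr(u-320,v,4,260,110)
print('bail lo y',tri((S,c1(208,161)),(D,c2(212,208))), onz(S,c1(208,161),.138))
print('bail hi y',tri((S,c1(300,188)),(D,c2(160,142))), onz(S,c1(300,188),.138))
print('handle top',tri((S,c1(307,88)),(D,c2(63,214))), onz(S,c1(307,88),.15))
print('tab top',tri((S,s3(328,130)),(D,d3(640,60))),onz(S,s3(328,130),.178))
print('bar',onz(S,s3(237,163),.126),onz(S,s3(375,262),.126))
for p in [(80,357),(290,407),(245,557),(27,500)]: print('base S',onz(S,s4(*p),.014))
for p in [(382,397),(500,342),(648,455),(516,520)]: print('base D',onz(D,d4(*p),.014))
for p in [(197,48),(240,57)]: print('tip',onz(S,s4(*p),.301))
E
```

```text
bail lo y (array([ 0.4804, -0.2559,  0.1422]), [[-0.2, 0.1], [-0.2, -0.1]]) [ 0.4766 -0.2582  0.138 ]
bail hi y (array([ 0.4723, -0.1916,  0.1398]), [[-0.7, 0.4], [-1.0, -0.4]]) [ 0.4684 -0.1913  0.138 ]
handle top (array([ 0.395 , -0.2311,  0.1474]), [[-0.3, 0.2], [-0.4, -0.2]]) [ 0.3961 -0.2291  0.15  ]
tab top (array([0.4849, 0.2774, 0.1765]), [[-0.3, 0.2], [-0.3, -0.2]]) [0.4848 0.2781 0.178 ]
bar [0.4743 0.2467 0.126 ] [0.492  0.3071 0.126 ]
base S [ 0.6674 -0.0168  0.014 ]
base S [0.6313 0.1432 0.014 ]
base S [0.7563 0.1695 0.014 ]
base S [0.7905 0.0106 0.014 ]
base D [0.6294 0.1387 0.014 ]
base D [0.7455 0.167  0.014 ]
base D [0.7874 0.0013 0.014 ]
base D [ 0.6637 -0.0253  0.014 ]
tip [0.5739 0.0318 0.301 ]
tip [0.5674 0.0608 0.301 ]
```

```bash
cat >> h.py <<'E'
np.set_printoptions(precision=4,suppress=True)
def tool():
    s=sense();return np.array(s['tcp_pos']),Ro.from_quat(np.array(s['orientation'])[[1,2,3,0]])
def Rdown(xyaw):  # tool y down, tool x horizontal at heading xyaw (deg)
    a=np.radians(xyaw);x=np.array([np.cos(a),np.sin(a),0]);y=np.array([0,0,-1.]);return Ro.from_matrix(np.array([x,y,np.cross(x,y)]).T)
def go(pos,xyaw):
    p,R=tool();tr=R.inv().apply(np.array(pos)-p);rv=(R.inv()*Rdown(xyaw)).as_rotvec()
    print('T',np.round(tr/.75,5).tolist(),'turn',np.round(rv/(np.pi/2),4).tolist(),'mm',np.round(tr*1e3,1),'deg',np.round(np.degrees(rv),2))
E
python3 - <<'E'
from h import *
p,R=tool();print(p,R.as_matrix(),sense()['clock'],arm.grasp_offset)
go([.485,.278,.27],-16.3);go([.485,.278,.27],163.7)
E
```

```text
[0.1524 0.4759 0.2309] [[ 0.9524 -0.0002  0.3049]
 [-0.3049 -0.0009  0.9524]
 [ 0.     -1.     -0.0009]] 0.15 0.0187
T [0.50286, -0.05199, -0.11618] turn [0.0006, -0.0161, 0.0] mm [377.1 -39.  -87.1] deg [ 0.05 -1.45  0.  ]
T [0.50286, -0.05199, -0.11618] turn [-0.0, 1.9839, 0.0009] mm [377.1 -39.  -87.1] deg [ -0.   178.55   0.08]
```

Request:
jog_arm(translation=[[0.503, -0.052, -0.116], [0.503, -0.052, -0.116], [0.503, -0.052, -0.116], [0.503, -0.052, -0.116], [0.503, -0.052, -0.116], [0.503, -0.052, -0.116], [0.503, -0.052, -0.116], [0.503, -0.052, -0.116], [0.503, -0.052, -0.116], [0.503, -0.052, -0.116]], turn=[[0, -0.016, 0], [0, -0.016, 0], [0, -0.016, 0], [0, -0.016, 0], [0, -0.016, 0], [0, -0.016, 0], [0, -0.016, 0], [0, -0.016, 0], [0, -0.016, 0], [0, -0.016, 0]], fingers=[1, 1, 1, 1, 1, 1, 1, 1, 1, 1])

```text
clock: 1.4
tcp_pos: [0.4842, 0.2792, 0.2705]
orientation: [0.7, -0.7, 0.1, -0.1]
ft_force: [-0.2, -1.2, 0.0]
grip_width: 0.0855
```

```bash
python3 - <<'E'
from h import *
s=sense();print(s['tcp_pos'],s['dq'],s['joint_positions'])
im=eyes.grab_frame('wrist');cv2.imwrite('pics/w1.png',im[:,:,::-1]);np.savez('w1.npz',p=s['tcp_pos'],q=s['orientation'])
print(proj(P('wrist'),[.485,.278,.178]))
E
```

```text
[0.4842 0.2792 0.2705] [-0.0027  0.0024  0.003   0.0004 -0.0012 -0.002 ] [0.523  0.3377 0.2301 1.4631 0.0001 0.8059]
[256.501  199.6485]
```

View pics/w1.png

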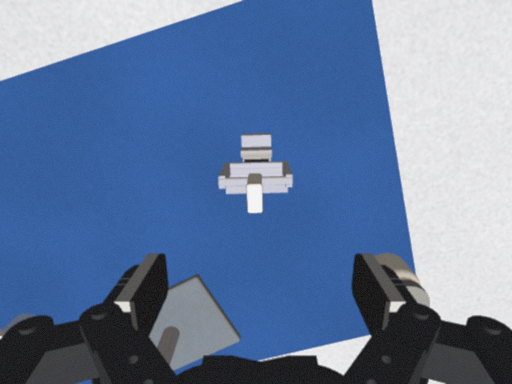

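The wrist picture shows the tab's white top at about (255,195), the top bar from (219,180) to (292,182), and the lip/foot at (256,142).

```bash
python3 - <<'E'
from h import *
a=cv2.imread('pics/w1.png');cv2.imwrite('pics/w1c.png',cv2.resize(a[125:225,205:305],None,fx=6,fy=6,interpolation=cv2.INTER_CUBIC))
m=(a[:,:,::-1].min(2)>215).astype('uint8');m[:125]=0;m[225:]=0;m[:,:205]=0;m[:,305:]=0
n,l,st,c=cv2.connectedComponentsWithStats(m);print(st,c)
k=1+np.argmax(st[1:,4]);pts=np.argwhere(l==k)[:,::-1].astype('float32');print(cv2.minAreaRect(pts))
E
```

```text
[[     0      0    512    384 196222]
 [   247    185     15     28    386]] [[255.5023 191.4868]
 [254.3212 198.1943]]
((254.0, 198.5), (27.0, 14.0), 90.0)
```

View pics/w1c.png

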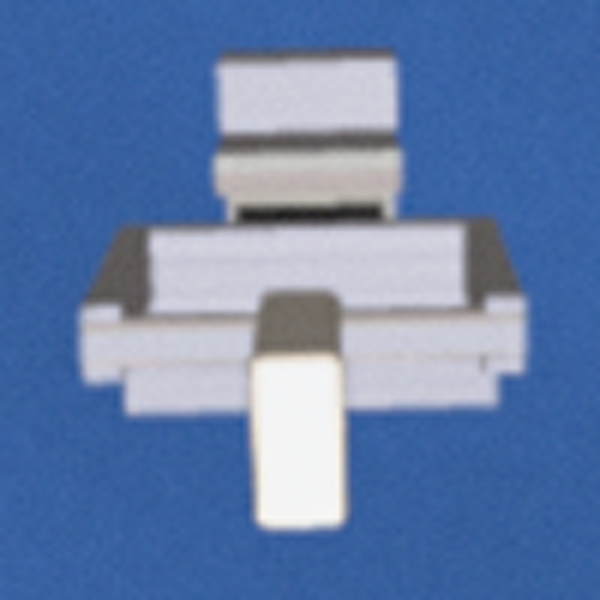

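```bash
python3 - <<'E'
from h import *
w=np.load('w1.npz');C=wr(w['p'],w['q'])
f=lambda u,v,z:onz(C,((u+.5)/6-.5+205,(v+.5)/6-.5+125),z)
t=[f(*p,.178) for p in [(252,356),(342,353),(346,527),(258,529)]];print(np.array(t),np.mean(t,0))
for a,b,z in [((83,383),(525,371),.13),((80,312),(527,297),.13),((217,57),(397,55),.006),((125,413),(499,404),.076)]:
    d=f(*b,z)-f(*a,z);print(np.linalg.norm(d)*1e3,np.degrees(np.arctan2(d[1],d[0])),(f(*a,z)+f(*b,z))/2)
E
```

```text
[[0.4706 0.2744 0.178 ]
 [0.4734 0.2855 0.178 ]
 [0.4964 0.2795 0.178 ]
 [0.4934 0.2683 0.178 ]] [0.4834 0.2769 0.178 ]
68.07870271630195 75.46465947534801 [0.4889 0.2751 0.13  ]
68.03593707422733 75.81944025171968 [0.4778 0.2783 0.13  ]
37.80181871382683 74.45296845083564 [0.4572 0.2833 0.006 ]
68.9386567295862 75.28970583184044 [0.5107 0.2694 0.076 ]
```

```bash
python3 - <<'E'
from h import *
go([.4834,.2769,.25],-14.7);go([.4834,.2769,.145],-14.7)
E
```

```text
T [-0.0003, 0.02727, -0.00314] turn [-0.0001, -0.0169, -0.0] mm [-0.2 20.4 -2.4] deg [-0.   -1.52 -0.  ]
T [-0.0003, 0.16727, -0.00315] turn [-0.0001, -0.0169, -0.0] mm [ -0.2 125.4  -2.4] deg [-0.   -1.52 -0.  ]
```

Request:
jog_arm(translation=[[0, 0.027, -0.0031], [0, 0.08, -0.0031], [0, 0.12, -0.0031], [0, 0.15, -0.0031], [0, 0.1673, -0.0031], [0, 0.1673, -0.0031], [0, 0.1673, -0.0031], [0, 0.1673, -0.0031], [0, 0.1673, -0.0031], [0, 0.1673, -0.0031], [0, 0.1673, -0.0031], [0, 0.1673, -0.0031]], turn=[[0, -0.017, 0], [0, -0.017, 0], [0, -0.017, 0], [0, -0.017, 0], [0, -0.017, 0], [0, -0.017, 0], [0, -0.017, 0], [0, -0.017, 0], [0, -0.017, 0], [0, -0.017, 0], [0, -0.017, 0], [0, -0.017, 0]], fingers=[1, 1, 1, 1, 1, 1, 0.1, 0.1, 0.1, 0, 0, 0], squeeze=60)

```text
clock: 2.95
tcp_pos: [0.4847, 0.2761, 0.145]
orientation: [0.701, -0.701, 0.091, -0.091]
ft_force: [-0.4, -0.9, 4.0]
grip_width: 0.0109
```

```bash
python3 - <<'E'
from h import *
s=sense();print(s['clock'],s['tcp_pos'],s['ft_force'],s['grip_width'])
E
```

```text
2.95 [0.4847 0.2761 0.145 ] [-0.3562 -0.8782  4.0145] 0.010929261730220883
```

```bash
python3 - <<'E'
from h import *
go([.4847,.2761,.335],-14.7);go([.504,.030,.335],12.5)
E
```

```text
T [9e-05, -0.2533, 8e-05] turn [-0.0001, -0.001, 0.0002] mm [   0.1 -190.     0.1] deg [-0.01 -0.09  0.02]
T [0.10872, -0.25332, -0.31062] turn [-0.0001, -0.3032, 0.0002] mm [  81.5 -190.  -233. ] deg [ -0.01 -27.29   0.02]
```

Request:
jog_arm(translation=[[0, -0.03, 0], [0, -0.1, 0], [0, -0.18, 0], [0, -0.2533, 0], [0.109, -0.2533, -0.31], [0.109, -0.2533, -0.31], [0.109, -0.2533, -0.31], [0.109, -0.2533, -0.31], [0.109, -0.2533, -0.31], [0.109, -0.2533, -0.31], [0.109, -0.2533, -0.31], [0.109, -0.2533, -0.31]], turn=[[0, 0, 0], [0, 0, 0], [0, 0, 0], [0, 0, 0], [0, -0.1, 0], [0, -0.2, 0], [0, -0.303, 0], [0, -0.303, 0], [0, -0.303, 0], [0, -0.303, 0], [0, -0.303, 0], [0, -0.303, 0]], fingers=[0, 0, 0, 0, 0, 0, 0, 0, 0, 0, 0, 0])

```text
clock: 4.45
tcp_pos: [0.5042, 0.0314, 0.3347]
orientation: [0.703, -0.703, -0.077, 0.078]
ft_force: [-1.3, -1.0, -2.4]
grip_width: 0.0111
```

```bash
python3 - <<'E'
from h import *
s=sense();print(s['clock'],s['tcp_pos'],s['ft_force'],s['grip_width'])
o=[]
for n,x,y in(("scene",200,150),("side",230,80),("wrist",180,80)):
    im=eyes.grab_frame(n)[:,:,::-1];cv2.imwrite(f"pics/{n}2.png",im)
    o.append(cv2.resize(im[y:y+150,x:x+130],None,fx=2,fy=2,interpolation=cv2.INTER_CUBIC))
cv2.imwrite('pics/m2.png',np.hstack(o))
E
```

```text
4.45 [0.5042 0.0314 0.3347] [-1.2805 -1.0405 -2.3993] 0.011102018234962997
```

View pics/m2.png

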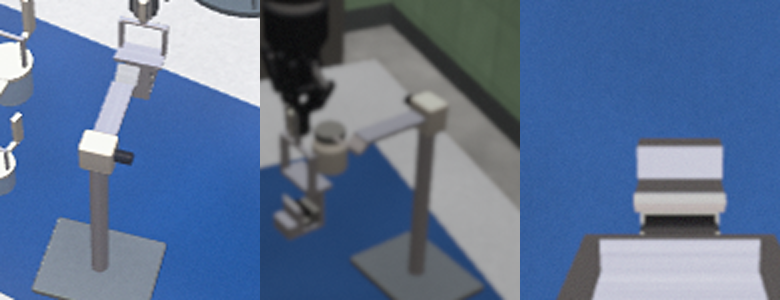

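```bash
python3 - <<'E'
from h import *
a=cv2.imread('pics/scene2.png');b=cv2.imread('pics/side2.png')
f=lambda im,x,y,w,h,k:cv2.resize(im[y:y+h,x:x+w],None,fx=k,fy=k,interpolation=cv2.INTER_CUBIC)
cv2.imwrite('pics/m3.png',np.hstack([f(a,238,145,50,75,8),f(b,233,125,50,75,8)]))
E
```

```text
(no output)
```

View pics/m3.png

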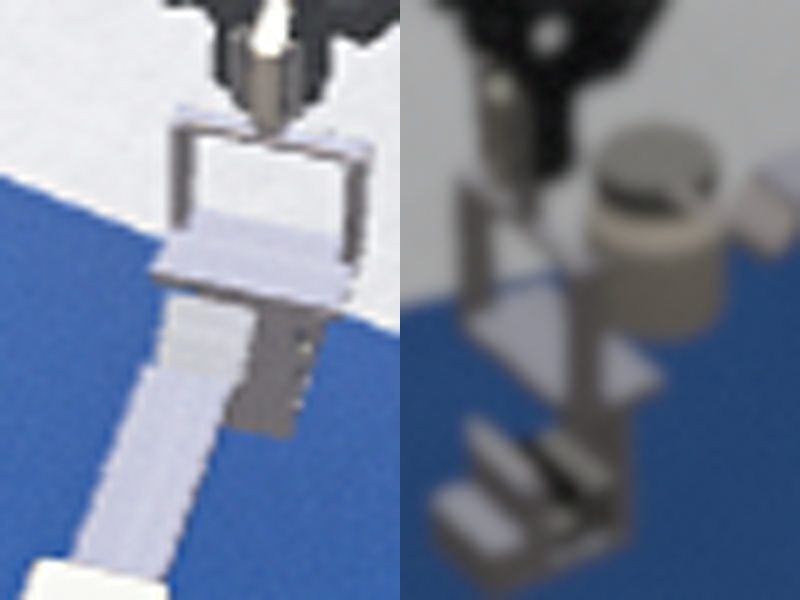

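```bash
python3 - <<'E'
from h import *
S=P('scene');f=lambda u,v,z:onz(S,((u+.5)/8-.5+238,(v+.5)/8-.5+145),z)
b=f(273,132,.319);t=f(211,300,.301);print(b,t)
d=f(257,308,.301)-f(165,292,.301);print(d,np.degrees(np.arctan2(-d[0],d[1])))
d=f(367,152,.32)-f(180,112,.32);print(d,np.degrees(np.arctan2(-d[0],d[1])))
a=np.radians(12.5);ex=np.array([np.cos(a),np.sin(a)]);ey=np.array([-ex[1],ex[0]])
e=(t-b)[:2];print('tip rel bar x,y',e@ex,e@ey,' seat pred',t[:2]+.018*ex)
s=tool()[0];tgt=s[:2]+(e@ex+.018)*ex+(e@ey)*ey;print(tgt);go([*tgt,.3347],12.5);go([*tgt,.308],12.5)
E
```

```text
[0.5055 0.0348 0.319 ] [0.5689 0.0444 0.301 ]
[-0.0083  0.0304  0.    ] 15.271647176619222
[-0.0135  0.0645  0.    ] 11.810199702967893
tip rel bar x,y 0.06399502050456227 -0.004277028270474335  seat pred [0.5865 0.0483]
[0.5852 0.0445]
T [0.10932, 0.00012, -0.00579] turn [-0.0, 0.0005, -0.0] mm [82.   0.1 -4.3] deg [-0.    0.05 -0.  ]
T [0.10932, 0.03572, -0.00579] turn [-0.0, 0.0005, -0.0] mm [82.  26.8 -4.3] deg [-0.    0.05 -0.  ]
```

Request:
jog_arm(translation=[[0.03, 0, -0.004], [0.06, 0, -0.004], [0.09, 0, -0.004], [0.11, 0, -0.004], [0.11, 0, -0.004], [0.11, 0.01, -0.004], [0.11, 0.02, -0.004], [0.11, 0.026, -0.004], [0.11, 0.026, -0.004]], turn=[[0, 0, 0], [0, 0, 0], [0, 0, 0], [0, 0, 0], [0, 0, 0], [0, 0, 0], [0, 0, 0], [0, 0, 0], [0, 0, 0]], fingers=[0, 0, 0, 0, 0, 0, 0, 0, 0])

```text
clock: 5.72
tcp_pos: [0.5851, 0.0453, 0.3151]
orientation: [0.703, -0.703, -0.077, 0.077]
ft_force: [-0.0, 0.4, -2.6]
grip_width: 0.0113
```

```bash
python3 - <<'E'
from h import *
s=sense();print(s['clock'],s['tcp_pos'],s['ft_force'],s['grip_width'])
a=eyes.grab_frame('scene')[:,:,::-1];b=eyes.grab_frame('side')[:,:,::-1]
f=lambda im,x,y,w,h,k:cv2.resize(im[y:y+h,x:x+w],None,fx=k,fy=k,interpolation=cv2.INTER_CUBIC)
cv2.imwrite('pics/m4.png',np.hstack([f(a,230,155,60,75,6.5),f(b,255,100,60,75,6.5)]))
E
```

```text
5.725 [0.5851 0.0453 0.3151] [-0.0494  0.4437 -2.6149] 0.011341357332921315
```

View pics/m4.png

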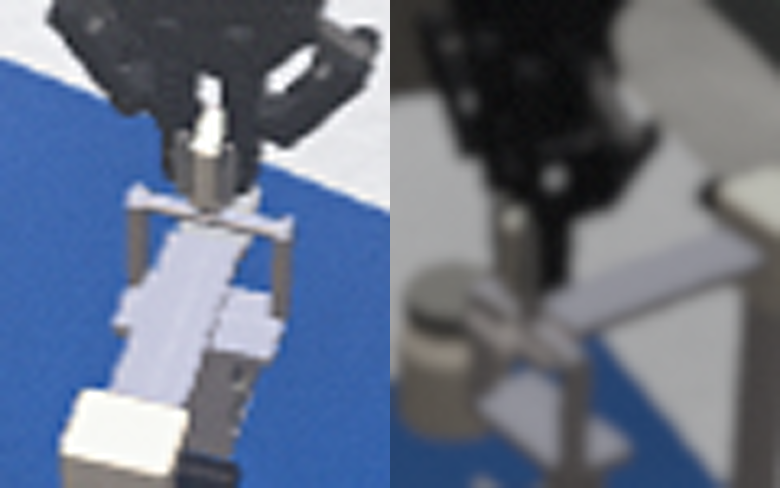

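The picture shows the hook passing through the hanger's window, with the bar over the trough. I'll lower it next.

Request:
jog_arm(translation=[[0, 0.003, 0], [0, 0.006, 0], [0, 0.008, 0], [0, 0.008, 0]], turn=[[0, 0, 0], [0, 0, 0], [0, 0, 0], [0, 0, 0]], fingers=[0, 0, 0, 0])

```text
clock: 6.32
tcp_pos: [0.5856, 0.0454, 0.3094]
orientation: [0.703, -0.703, -0.077, 0.077]
ft_force: [0.6, 1.0, -2.1]
grip_width: 0.0112
```

Request:
jog_arm(translation=[[0, 0.001, 0], [0, 0.002, 0], [0, 0.002, 0]], turn=[[0, 0, 0], [0, 0, 0], [0, 0, 0]], fingers=[0, 0, 0])

```text
clock: 6.7
tcp_pos: [0.5859, 0.0454, 0.3085]
orientation: [0.703, -0.703, -0.078, 0.076]
ft_force: [1.3, 0.2, 7.1]
grip_width: 0.0114
```

Request:
jog_arm(translation=[[0, -0.0005, 0], [0, -0.0005, 0], [0, -0.0005, 0], [0, -0.0005, 0], [0, -0.0005, 0], [0, -0.0005, 0], [0, -0.0005, 0], [0, -0.0005, 0]], turn=[[0, 0, 0], [0, 0, 0], [0, 0, 0], [0, 0, 0], [0, 0, 0], [0, 0, 0], [0, 0, 0], [0, 0, 0]], fingers=[0, 0.15, 0.3, 0.45, 0.6, 0.7, 0.7, 0.7])

```text
clock: 7.7
tcp_pos: [0.5855, 0.0453, 0.3082]
orientation: [-0.703, 0.703, 0.077, -0.077]
ft_force: [0.1, 0.3, -0.1]
grip_width: 0.0597
```

```bash
python3 - <<'E'
from h import *
s=sense();print(s['clock'],s['tcp_pos'],s['ft_force'],s['grip_width'])
a=eyes.grab_frame('scene')[:,:,::-1];b=eyes.grab_frame('side')[:,:,::-1]
f=lambda im,x,y,w,h,k:cv2.resize(im[y:y+h,x:x+w],None,fx=k,fy=k,interpolation=cv2.INTER_CUBIC)
cv2.imwrite('pics/m5.png',np.hstack([f(a,230,155,60,75,6.5),f(b,255,100,60,75,6.5)]))
E
```

```text
7.7 [0.5855 0.0453 0.3082] [ 0.0545  0.3002 -0.0528] 0.05966090317784728
```

View pics/m5.png

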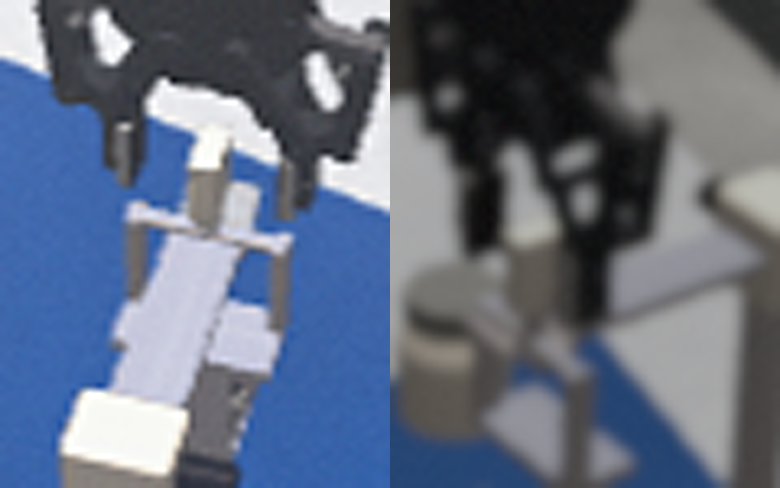

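The hanger hangs on the hook and the fingers are clear of it. I'll raise the arm and measure the hanger with the wrist camera.

Request:
jog_arm(translation=[[0, -0.06, 0], [0, -0.12, 0], [0, -0.16, 0], [0, -0.16, 0], [0, -0.16, 0], [0, -0.16, 0]], turn=[[0, 0, 0], [0, 0, 0], [0, 0, 0], [0, 0, 0], [0, 0, 0], [0, 0, 0]], fingers=[1, 1, 1, 1, 1, 1])

```text
clock: 8.55
tcp_pos: [0.5851, 0.0453, 0.4272]
orientation: [0.703, -0.703, -0.076, 0.078]
ft_force: [0.4, 0.5, -0.6]
grip_width: 0.0856
```

```bash
python3 - <<'E'
from h import *
s=sense();print(s['clock'],s['tcp_pos'],s['ft_force'],s['grip_width'])
a=eyes.grab_frame('wrist')[:,:,::-1];np.savez('w6.npz',p=s['tcp_pos'],q=s['orientation'])
cv2.imwrite('pics/w6.png',a);print(proj(wr(s['tcp_pos'],s['orientation']),[.586,.047,.341]))
cv2.imwrite('pics/w6c.png',cv2.resize(a[110:240,190:320],None,fx=4.6,fy=4.6,interpolation=cv2.INTER_CUBIC))
E
```

```text
8.55 [0.5851 0.0453 0.4272] [ 0.388   0.4768 -0.6449] 0.08561779512565905
[258.9046 201.8243]
```

View pics/w6c.png

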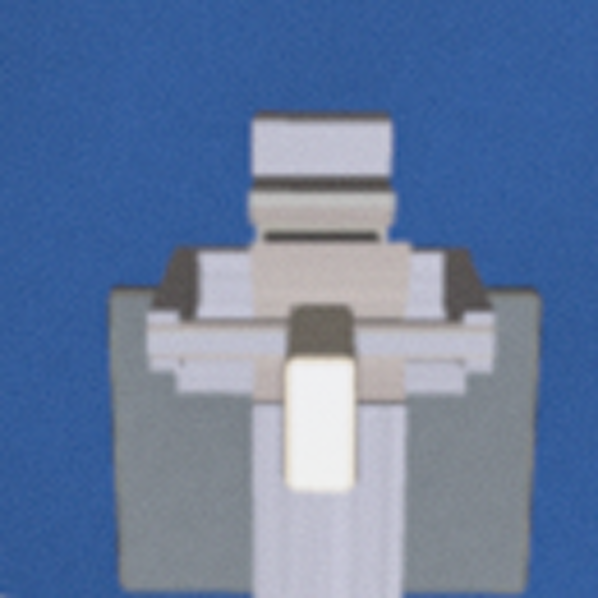

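```bash
python3 - <<'E'
from h import *
w=np.load('w6.npz');C=wr(w['p'],w['q'])
f=lambda u,v,z:onz(C,((u+.5)/4.6-.5+190,(v+.5)/4.6-.5+110),z)
c=np.mean([f(*p,.341) for p in [(285,355),(354,355),(355,491),(285,491)]],0);print('tab',c)
for n,a,b,z in [('lip',(250,192),(394,192),.209),('foot',(252,117),(392,117),.169),('bar',(149,369),(493,372),.289),('barfront',(149,312),(493,312),.295),('flat',(253,403),(408,403),.297)]:
    d=f(*b,z)-f(*a,z);print(n,np.linalg.norm(d)*1e3,'xyaw',np.degrees(np.arctan2(d[1],d[0]))-90,(f(*a,z)+f(*b,z))/2)
p,R=tool();X=R.as_matrix()[:,0];print('tool yaw',np.degrees(np.arctan2(X[1],X[0])))
a=np.radians(12.7);ex=np.array([np.cos(a),np.sin(a)]);l=(f(250,192,.209)+f(394,192,.209))/2
print('x=0 from lip',l[:2]+.0105*ex)
l=(f(252,117,.169)+f(392,117,.169))/2
print('x=0 from foot',l[:2]+.028*ex)
E
```

```text
tab [0.5859 0.0472 0.341 ]
lip 35.55158682203008 xyaw 12.525383718380553 [0.5718 0.0442 0.209 ]
foot 37.79762023335988 xyaw 12.520921264710509 [0.559  0.0413 0.169 ]
bar 68.69101167640643 xyaw 12.013481486294552 [0.5926 0.0488 0.289 ]
barfront 66.37867882503441 xyaw 12.532822645217152 [0.5793 0.0458 0.295 ]
flat 30.28287685386969 xyaw 12.538724547749652 [0.5963 0.0515 0.297 ]
tool yaw 12.49181545957001
x=0 from lip [0.5821 0.0465]
x=0 from foot [0.5863 0.0475]
```

```bash
python3 - <<'E'
from h import *
go([.474,-.224,.26],5)
E
```

```text
T [-0.22184, 0.22355, -0.31858] turn [-0.0001, 0.0832, -0.0012] mm [-166.4  167.7 -238.9] deg [-0.01  7.49 -0.1 ]
```

Request:
jog_arm(translation=[[-0.04, 0, -0.06], [-0.09, 0.02, -0.12], [-0.14, 0.08, -0.18], [-0.222, 0.2235, -0.3186], [-0.222, 0.2235, -0.3186], [-0.222, 0.2235, -0.3186], [-0.222, 0.2235, -0.3186], [-0.222, 0.2235, -0.3186], [-0.222, 0.2235, -0.3186], [-0.222, 0.2235, -0.3186]], turn=[[0, 0.083, -0.001], [0, 0.083, -0.001], [0, 0.083, -0.001], [0, 0.083, -0.001], [0, 0.083, -0.001], [0, 0.083, -0.001], [0, 0.083, -0.001], [0, 0.083, -0.001], [0, 0.083, -0.001], [0, 0.083, -0.001]], fingers=[1, 1, 1, 1, 1, 1, 1, 1, 1, 1])

```text
clock: 9.85
tcp_pos: [0.4752, -0.2234, 0.2611]
orientation: [-0.706, 0.707, 0.032, -0.031]
ft_force: [0.4, -0.6, 0.6]
grip_width: 0.0852
```

```bash
python3 - <<'E'
from h import *
s=sense();print(s['clock'],s['tcp_pos'],s['ft_force'],s['grip_width'])
a=eyes.grab_frame('wrist')[:,:,::-1];np.savez('w7.npz',p=s['tcp_pos'],q=s['orientation'])
cv2.imwrite('pics/w7.png',a)
cv2.imwrite('pics/w7c.png',cv2.resize(a[40:260,160:360],None,fx=2.7,fy=2.7,interpolation=cv2.INTER_CUBIC))
E
```

```text
9.85 [ 0.4752 -0.2234  0.2611] [ 0.4474 -0.6132  0.5903] 0.08520741551589509
```

View pics/w7.png

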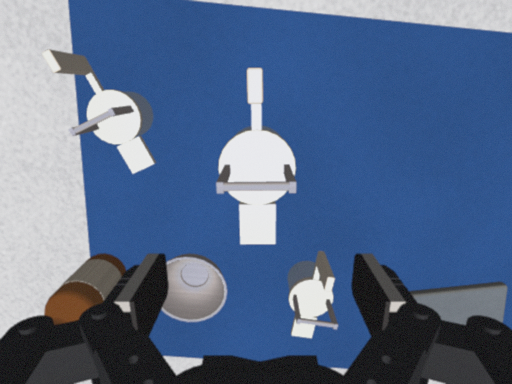

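View pics/w7c.png

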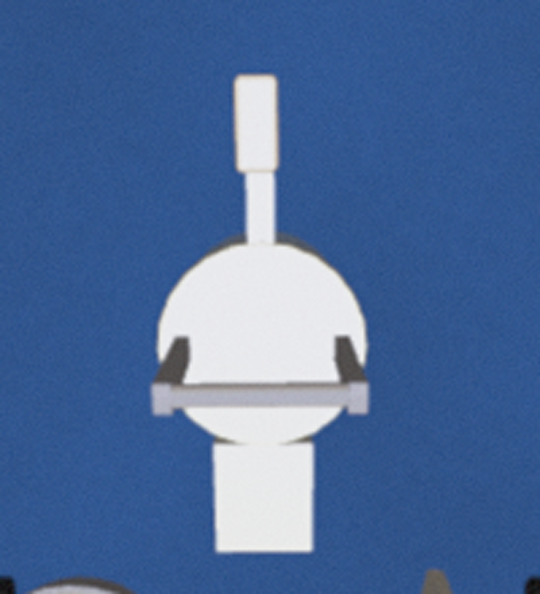

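The wrist picture shows the chosen canister in the centre with its handle at (255,85) and its bail from (217,187) to (296,187). The small ones are at (113,115) and (312,295), visibly smaller.

```bash
python3 - <<'E'
from h import *
w=np.load('w7.npz');C=wr(w['p'],w['q'])
f=lambda u,v,z:onz(C,((u+.5)/2.7-.5+160,(v+.5)/2.7-.5+40),z)
h=np.mean([f(*p,.15) for p in [(235,75),(277,75),(277,170),(236,169)]],0);print('handle',h)
b=(f(172,396,.14)+f(348,395,.14))/2;print('bail',b,'rel',np.linalg.norm((b-h)[:2]),np.degrees(np.arctan2(*(b-h)[[1,0]])))
for a,c,z in [((152,412),(368,412),.138),((172,385),(348,383),.141),((172,408),(348,406),.14),((217,552),(313,551),.074)]:
    d=f(*c,z)-f(*a,z);print(np.linalg.norm(d),np.degrees(np.arctan2(d[1],d[0]))-90)
d=(f(217,552,.074)+f(313,551,.074))/2-h;print('h->tab',np.degrees(np.arctan2(d[1],d[0])),np.linalg.norm(d[:2]))
d=f(235,75,.15)-f(236,169,.15);print(np.degrees(np.arctan2(-d[1],-d[0])));d=f(277,75,.15)-f(277,170,.15);print(np.degrees(np.arctan2(-d[1],-d[0])))
p,R=tool();X=R.as_matrix()[:,0];print('tool yaw',np.degrees(np.arctan2(X[1],X[0])))
E
```

```text
handle [ 0.3932 -0.2327  0.15  ]
bail [ 0.4749 -0.2248  0.14  ] rel 0.08206786877254912 5.539656421236468
0.06969759301162318 5.1515665368044665
0.05556902581660787 5.823814887439312
0.05626393951438084 5.83349386793445
0.040574721838000496 5.838220386431317
h->tab 5.63928023259997 0.17083306543446
5.050753480208608
5.261229312737679
tool yaw 5.079715712099073
```

```bash
python3 - <<'E'
from h import *
go([.3932,-.2327,.24],5.6);go([.3932,-.2327,.111],5.6)
E
```

```text
T [-0.10989, 0.02774, -0.00259] turn [0.0002, -0.0058, 0.0014] mm [-82.4  20.8  -1.9] deg [ 0.01 -0.52  0.13]
T [-0.11028, 0.19974, -0.00255] turn [0.0002, -0.0058, 0.0014] mm [-82.7 149.8  -1.9] deg [ 0.01 -0.52  0.13]
```

Request:
jog_arm(translation=[[-0.05, 0, -0.0026], [-0.1, 0.0, -0.0026], [-0.11, 0.05, -0.0026], [-0.11, 0.12, -0.0026], [-0.11, 0.17, -0.0026], [-0.11, 0.2, -0.0026], [-0.11, 0.2, -0.0026], [-0.11, 0.2, -0.0026]], turn=[[0, -0.006, 0.0014], [0, -0.006, 0.0014], [0, -0.006, 0.0014], [0, -0.006, 0.0014], [0, -0.006, 0.0014], [0, -0.006, 0.0014], [0, -0.006, 0.0014], [0, -0.006, 0.0014]], fingers=[1, 1, 1, 1, 1, 1, 1, 1])

```text
clock: 10.9
tcp_pos: [0.3935, -0.2333, 0.1115]
orientation: [-0.706, 0.706, 0.035, -0.034]
ft_force: [-0.8, 0.3, 0.8]
grip_width: 0.0853
```

```bash
python3 - <<'E'
from h import *
s=sense();print(s['clock'],s['tcp_pos'],s['ft_force'],s['grip_width']);go([.3932,-.2327,.111],5.6)
E
```

```text
10.9 [ 0.3935 -0.2333  0.1115] [-0.7587  0.3488  0.8101] 0.085310374929716
T [-0.00027, 0.00072, 0.0008] turn [0.0004, -0.0003, 0.0003] mm [-0.2  0.5  0.6] deg [ 0.04 -0.02  0.02]
```

Request:
jog_arm(translation=[[0, 0, 0.0008], [0, 0, 0.0008], [0, 0, 0.0008], [0, 0, 0.0008], [0, 0, 0.0008], [0, 0, 0.0008], [0, 0, 0.0008]], turn=[[0, 0, 0], [0, 0, 0], [0, 0, 0], [0, 0, 0], [0, 0, 0], [0, 0, 0], [0, 0, 0]], fingers=[0.3, 0.2, 0.1, 0, 0, 0, 0], squeeze=120)

```text
clock: 11.78
tcp_pos: [0.3929, -0.2326, 0.1106]
orientation: [-0.706, 0.706, 0.034, -0.034]
ft_force: [-0.8, -1.3, 5.5]
grip_width: 0.0107
```

```bash
python3 - <<'E'
from h import *
s=sense();print(s['grip_width'],s['ft_force'])
go([.3932,-.2327,.26],5.6);go([.374,0,.26],12.5);go([.374,0,.1926],12.5)
E
```

```text
0.010669210511637437 [-0.7805 -1.2589  5.4766]
T [0.00035, -0.19921, -0.00017] turn [0.0002, -0.0005, -0.0003] mm [   0.3 -149.4   -0.1] deg [ 0.01 -0.04 -0.02]
T [0.00492, -0.19929, 0.31112] turn [0.0001, -0.0771, -0.0003] mm [   3.7 -149.5  233.3] deg [ 0.01 -6.94 -0.02]
T [0.00495, -0.10942, 0.31114] turn [0.0001, -0.0771, -0.0003] mm [  3.7 -82.1 233.4] deg [ 0.01 -6.94 -0.02]
```

Request:
jog_arm(translation=[[0, -0.04, 0], [0, -0.11, 0], [0, -0.19, 0], [0.005, -0.199, 0.06], [0.005, -0.199, 0.13], [0.005, -0.199, 0.2], [0.005, -0.199, 0.26], [0.005, -0.199, 0.311], [0.005, -0.16, 0.311], [0.005, -0.109, 0.311], [0.005, -0.109, 0.311], [0.005, -0.109, 0.311]], turn=[[0, 0, 0], [0, 0, 0], [0, -0.03, 0], [0, -0.077, 0], [0, -0.077, 0], [0, -0.077, 0], [0, -0.077, 0], [0, -0.077, 0], [0, -0.077, 0], [0, -0.077, 0], [0, -0.077, 0], [0, -0.077, 0]], fingers=[0, 0, 0, 0, 0, 0, 0, 0, 0, 0, 0, 0])

```text
clock: 13.28
tcp_pos: [0.3742, -0.0001, 0.1933]
orientation: [0.703, -0.703, -0.077, 0.077]
ft_force: [0.7, 0.1, -3.0]
grip_width: 0.0104
```

```bash
python3 - <<'E'
from h import *
s=sense();print(s['clock'],s['tcp_pos'],s['ft_force'],s['wrist_torque'],s['grip_width'])
a=eyes.grab_frame('scene')[:,:,::-1];b=eyes.grab_frame('side')[:,:,::-1];w=eyes.grab_frame('wrist')[:,:,::-1]
for n,i in zip('abw',(a,b,w)):cv2.imwrite(f'pics/m8{n}.png',i)
f=lambda im,x,y,w,h,k:cv2.resize(im[y:y+h,x:x+w],None,fx=k,fy=k,interpolation=cv2.INTER_CUBIC)
cv2.imwrite('pics/m8.png',np.hstack([f(a,200,110,100,140,4),f(b,200,110,100,140,4)]))
E
```

```text
13.275 [ 0.3742 -0.0001  0.1933] [ 0.7384  0.1409 -3.0062] [-0.1008  0.235  -0.0095] 0.010369764969810154
```

View pics/m8.png

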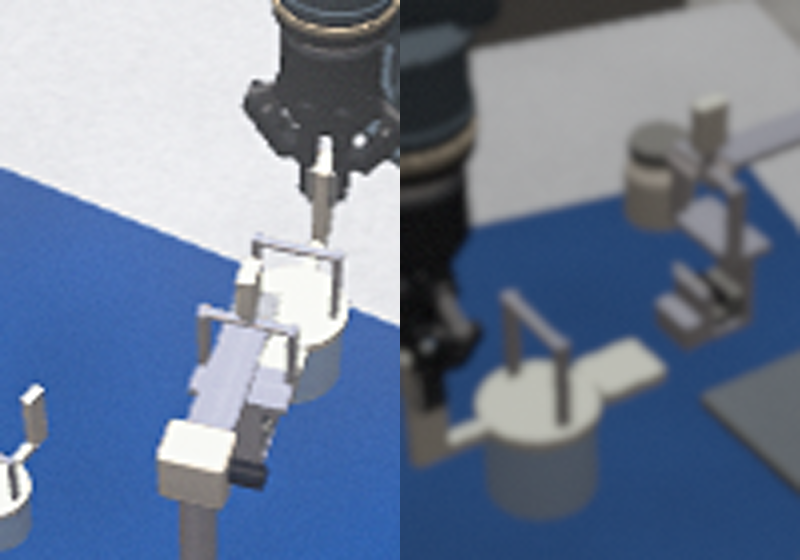

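View pics/m8w.png

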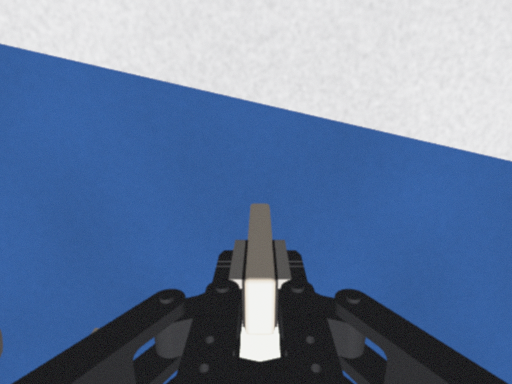

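```bash
python3 - <<'E'
from h import *
S,D=P('scene'),P('side');k=4
s=lambda u,v:((u+.5)/k-.5+200,(v+.5)/k-.5+110)
d=lambda u,v:s(u-400,v)
print(tri((S,s(298,248)),(D,d(537,320))))
print('pred px', [np.array(proj(C,[.4542,.0176,.2207]))  for C in (S,D)], s(298,248),d(537,320))
# hanger bar
print('bar',tri((S,s(250,320)),(D,d(708,168))), [proj(C,[.586,.047,.289]) for C in(S,D)])
E
python3 - <<'E'
import cv2
b=cv2.imread('pics/m8b.png');cv2.imwrite('pics/m8d.png',cv2.resize(b[130:235,215:300],None,fx=7,fy=5.7*7/7,interpolation=cv2.INTER_CUBIC)[:599])
E
```

```text
(array([0.4576, 0.0202, 0.2225]), [[-0.3, 0.2], [-0.4, -0.2]])
pred px [array([273.5327, 171.1864]), array([232.6369, 190.8611])] (274.125, 171.625) (233.875, 189.625)
bar (array([0.5874, 0.0478, 0.29  ]), [[-0.3, 0.2], [-0.4, -0.2]]) [array([261.752 , 189.6065]), array([275.8922, 152.0294])]
```

View pics/m8d.png

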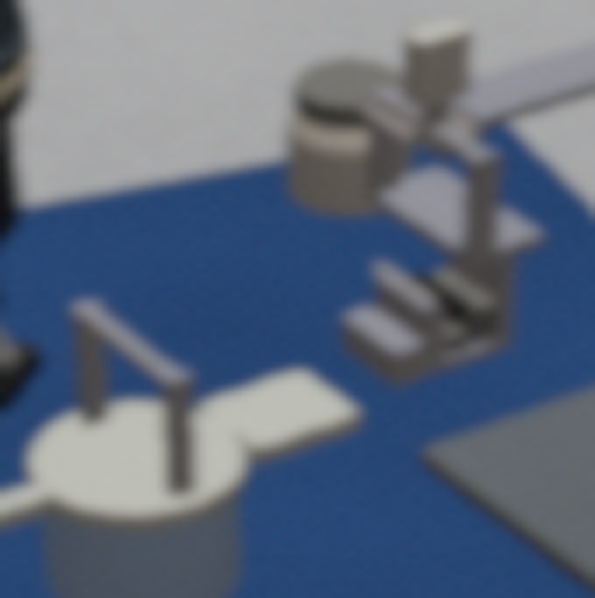

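Request:
jog_arm(translation=[[0.03, 0.0005, 0], [0.06, 0.0005, 0], [0.09, 0.0005, 0], [0.12, 0.0005, 0], [0.135, 0.0005, 0], [0.14, 0.0005, 0], [0.14, 0.0005, 0], [0.14, 0.0005, 0]], turn=[[0, 0, 0], [0, 0, 0], [0, 0, 0], [0, 0, 0], [0, 0, 0], [0, 0, 0], [0, 0, 0], [0, 0, 0]], fingers=[0, 0, 0, 0, 0, 0, 0, 0])

```text
clock: 14.42
tcp_pos: [0.476, 0.0226, 0.1919]
orientation: [0.703, -0.703, -0.077, 0.077]
ft_force: [-0.3, -0.0, -1.8]
grip_width: 0.0107
```

```bash
cat > v.py <<'E'
from h import *
import sys
n=sys.argv[1]
s=sense();print(s['clock'],s['tcp_pos'],s['ft_force'],s['wrist_torque'],s['grip_width'])
a=eyes.grab_frame('scene')[:,:,::-1];b=eyes.grab_frame('side')[:,:,::-1]
cv2.imwrite(f'pics/{n}a.png',a);cv2.imwrite(f'pics/{n}b.png',b)
f=lambda im,x,y,w,h,k:cv2.resize(im[y:y+h,x:x+w],None,fx=k,fy=k,interpolation=cv2.INTER_CUBIC)
cv2.imwrite(f'pics/{n}.png',np.hstack([f(a,235,165,50,75,8),f(b,245,135,50,75,8)]))
E
python3 v.py m9
```

```text
14.425 [0.476  0.0226 0.1919] [-0.3352 -0.012  -1.8348] [-0.0399  0.2279 -0.069 ] 0.010673805377848403
```

View pics/m9.png

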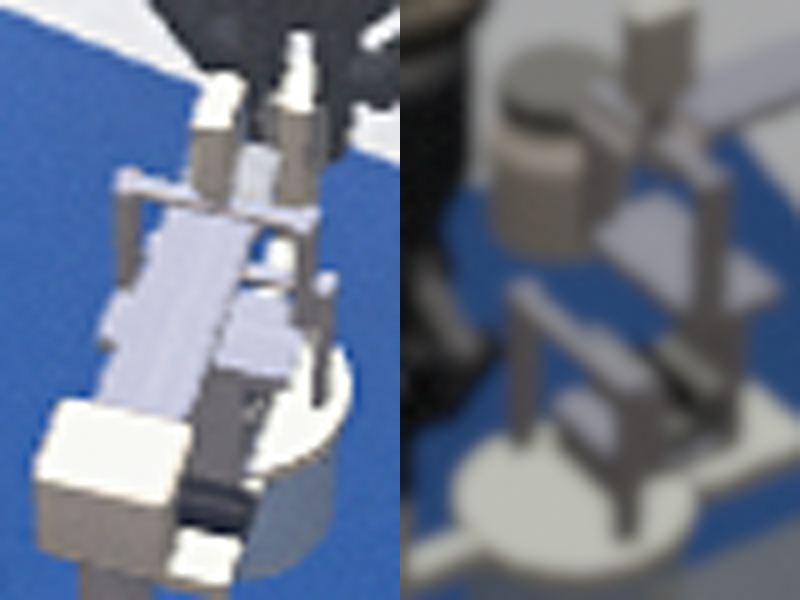

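```bash
python3 - <<'E'
from h import *
F=[]
for i in range(8):
    eyes.grab_frame('side');F.append(sense()['ft_force'][2])
print(np.round(F,2),np.mean(F))
S,D=P('scene'),P('side')
s=sense();a=np.radians(12.5);ex=np.array([np.cos(a),np.sin(a),0]);p=s['tcp_pos'];print(p)
b=p+.082*ex+[0,0,.0274];print(b,(b[:2]-[.586,.047])@ex[:2])
k=8
print('pred',proj(S,b),proj(D,b),'meas',((582-400+.5)/k-.5+245,(330.5)/k-.5+135))
E
```

```text
[-2.42 -1.66 -2.29 -1.82 -2.1  -2.75 -3.34 -1.52] -2.238334906261059
[0.4764 0.0227 0.1918]
[0.5565 0.0405 0.2192] -0.030218265722579733
pred [264.2977 197.9148] [266.1473 177.7169] meas (267.3125, 175.8125)
```

Request:
jog_arm(translation=[[0.01, 0, 0], [0.02, 0, 0], [0.03, 0, 0], [0.037, 0, 0], [0.037, 0, 0], [0.037, 0, 0]], turn=[[0, 0, 0], [0, 0, 0], [0, 0, 0], [0, 0, 0], [0, 0, 0], [0, 0, 0]], fingers=[0, 0, 0, 0, 0, 0])

```text
clock: 15.68
tcp_pos: [0.5034, 0.0287, 0.1917]
orientation: [0.703, -0.703, -0.077, 0.077]
ft_force: [-0.2, -0.5, -2.2]
grip_width: 0.0106
```

```bash
python3 v.py m10
```

```text
15.675 [0.5034 0.0287 0.1917] [-0.2423 -0.5031 -2.17  ] [-0.0514  0.1733  0.0301] 0.010597582269826784
```

View pics/m10.png

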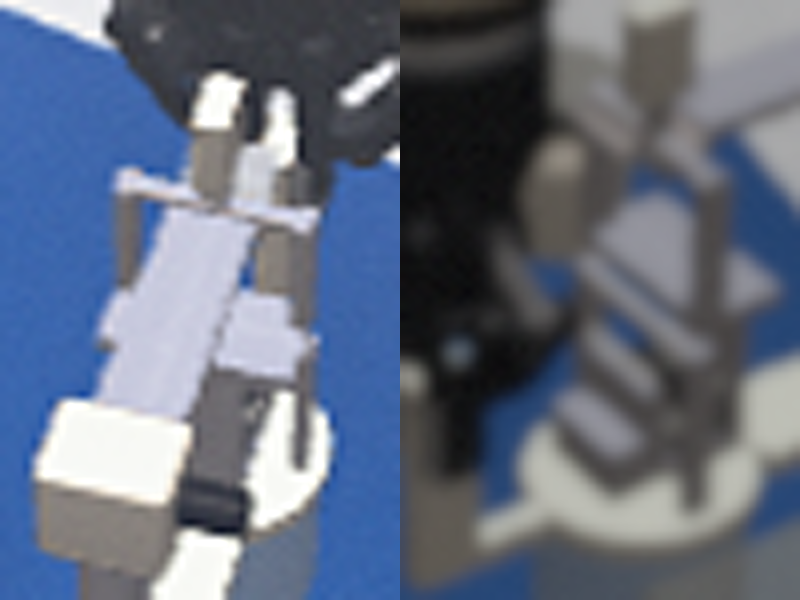

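The side picture shows the bail over the lip, between lip and bridge, with the hanger unmoved. I'll descend carefully from here.

Request:
jog_arm(translation=[[0, 0.003, 0], [0, 0.006, 0], [0, 0.009, 0], [0, 0.012, 0], [0, 0.015, 0], [0, 0.017, 0], [0, 0.017, 0]], turn=[[0, 0, 0], [0, 0, 0], [0, 0, 0], [0, 0, 0], [0, 0, 0], [0, 0, 0], [0, 0, 0]], fingers=[0, 0, 0, 0, 0, 0, 0])

```text
clock: 16.65
tcp_pos: [0.5035, 0.0287, 0.1789]
orientation: [0.703, -0.703, -0.077, 0.077]
ft_force: [0.5, 0.1, -2.6]
grip_width: 0.0101
```

```bash
python3 v.py m11
```

```text
16.65 [0.5035 0.0287 0.1789] [ 0.5177  0.112  -2.6121] [-0.0166  0.2224  0.0034] 0.010136016510624781
```

View pics/m11.png

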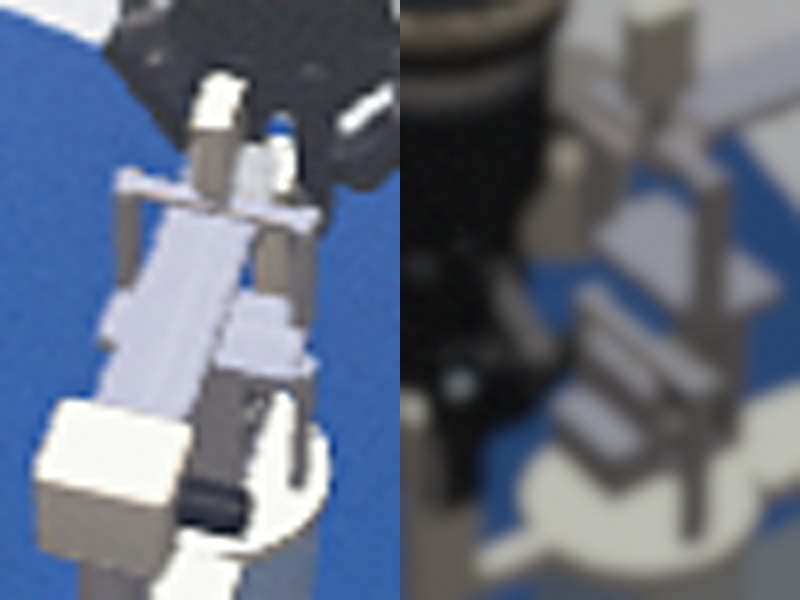

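Request:
jog_arm(translation=[[0, 0.001, 0], [0, 0.002, 0], [0, 0.003, 0], [0, 0.004, 0], [0, 0.005, 0], [0, 0.005, 0]], turn=[[0, 0, 0], [0, 0, 0], [0, 0, 0], [0, 0, 0], [0, 0, 0], [0, 0, 0]], fingers=[0, 0, 0, 0, 0, 0])

```text
clock: 17.5
tcp_pos: [0.5035, 0.0287, 0.1752]
orientation: [0.703, -0.703, -0.077, 0.077]
ft_force: [0.3, 0.0, -3.0]
grip_width: 0.0108
```

Bail is at about 0.2026 with no contact yet.

Request:
jog_arm(translation=[[0, 0.001, 0], [0, 0.002, 0], [0, 0.003, 0], [0, 0.003, 0]], turn=[[0, 0, 0], [0, 0, 0], [0, 0, 0], [0, 0, 0]], fingers=[0, 0, 0, 0])

```text
clock: 18.0
tcp_pos: [0.5035, 0.0287, 0.1729]
orientation: [0.703, -0.703, -0.077, 0.077]
ft_force: [0.2, -1.3, -1.7]
grip_width: 0.0106
```

Request:
jog_arm(translation=[[0, 0.001, 0], [0, 0.002, 0], [0, 0.002, 0]], turn=[[0, 0, 0], [0, 0, 0], [0, 0, 0]], fingers=[0, 0, 0])

```text
clock: 18.38
tcp_pos: [0.5035, 0.0287, 0.1714]
orientation: [0.703, -0.703, -0.077, 0.077]
ft_force: [0.0, 0.0, -3.5]
grip_width: 0.0105
```

Request:
jog_arm(translation=[[0, 0.001, 0], [0, 0.002, 0], [0, 0.002, 0]], turn=[[0, 0, 0], [0, 0, 0], [0, 0, 0]], fingers=[0, 0, 0])

```text
clock: 18.75
tcp_pos: [0.5036, 0.0287, 0.17]
orientation: [0.703, -0.703, -0.077, 0.077]
ft_force: [0.0, -0.3, -0.9]
grip_width: 0.0106
```

Request:
jog_arm(translation=[[0, 0.001, 0], [0, 0.001, 0], [0, 0.001, 0]], turn=[[0, 0, 0], [0, 0, 0], [0, 0, 0]], fingers=[0, 0, 0])

```text
clock: 19.12
tcp_pos: [0.5037, 0.0287, 0.1694]
orientation: [0.703, -0.703, -0.077, 0.077]
ft_force: [0.9, -0.6, 1.8]
grip_width: 0.0104
```

Request:
jog_arm(translation=[[0, 0.0007, 0], [0, 0.0007, 0]], turn=[[0, 0, 0], [0, 0, 0]], fingers=[0, 0])

```text
clock: 19.38
tcp_pos: [0.5037, 0.0288, 0.1689]
orientation: [0.703, -0.703, -0.077, 0.077]
ft_force: [-0.1, -1.0, 3.8]
grip_width: 0.0107
```

```bash
python3 v.py m12
```

```text
19.375 [0.5037 0.0288 0.1689] [-0.0995 -0.999   3.8254] [ 0.1279 -0.3502 -0.0089] 0.010716108346342623
```

View pics/m12.png

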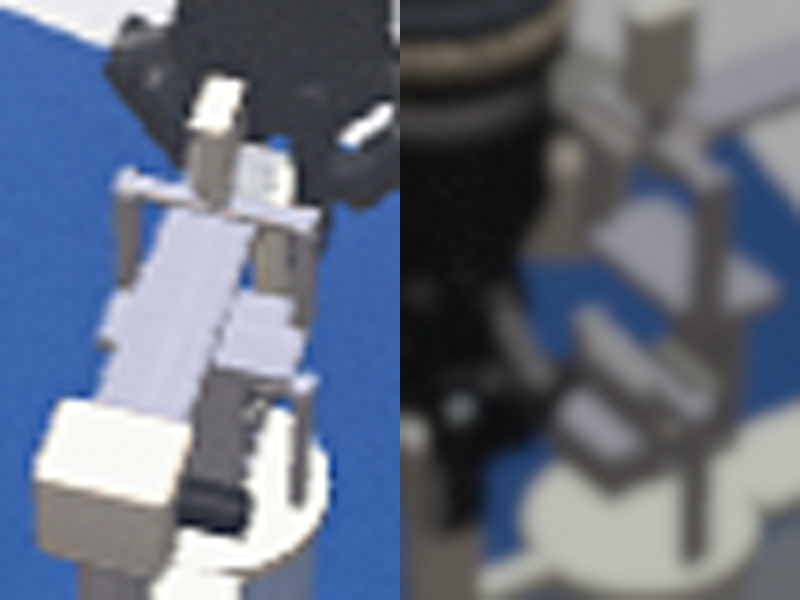

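Request:
jog_arm(translation=[[0, 0.0007, 0], [0, 0.0007, 0]], turn=[[0, 0, 0], [0, 0, 0]], fingers=[0, 0])

```text
clock: 19.73
tcp_pos: [0.5035, 0.0287, 0.1682]
orientation: [0.703, -0.703, -0.077, 0.077]
ft_force: [0.2, 0.2, 4.3]
grip_width: 0.0105
```

Request:
jog_arm(translation=[[0, 0.0007, 0], [0, 0.0007, 0]], turn=[[0, 0, 0], [0, 0, 0]], fingers=[0, 0])

```text
clock: 19.98
tcp_pos: [0.5035, 0.0287, 0.1676]
orientation: [0.703, -0.703, -0.077, 0.077]
ft_force: [0.4, 0.2, 3.9]
grip_width: 0.0108
```

Request:
jog_arm(translation=[[0, 0.0007, 0], [0, 0.0014, 0], [0, 0.0014, 0]], turn=[[0, 0, 0], [0, 0, 0], [0, 0, 0]], fingers=[0, 0, 0])

```text
clock: 20.35
tcp_pos: [0.5035, 0.0287, 0.1666]
orientation: [0.703, -0.703, -0.077, 0.077]
ft_force: [1.3, -0.2, 4.9]
grip_width: 0.0107
```

Request:
jog_arm(translation=[[0, 0.0007, 0], [0, 0.0014, 0], [0, 0.0014, 0]], turn=[[0, 0, 0], [0, 0, 0], [0, 0, 0]], fingers=[0, 0, 0])

```text
clock: 20.72
tcp_pos: [0.5035, 0.0287, 0.1655]
orientation: [0.703, -0.703, -0.077, 0.077]
ft_force: [0.2, 0.0, 3.8]
grip_width: 0.0109
```

Request:
jog_arm(translation=[[0, 0.0007, 0], [0, 0.0014, 0], [0, 0.002, 0], [0, 0.002, 0]], turn=[[0, 0, 0], [0, 0, 0], [0, 0, 0], [0, 0, 0]], fingers=[0, 0, 0, 0])

```text
clock: 21.22
tcp_pos: [0.5035, 0.0287, 0.164]
orientation: [0.703, -0.703, -0.077, 0.077]
ft_force: [0.8, 0.4, 3.6]
grip_width: 0.0109
```

Request:
jog_arm(translation=[[0, 0.0007, 0], [0, 0.0014, 0], [0, 0.002, 0], [0, 0.002, 0]], turn=[[0, 0, 0], [0, 0, 0], [0, 0, 0], [0, 0, 0]], fingers=[0, 0, 0, 0])

```text
clock: 21.72
tcp_pos: [0.5034, 0.0287, 0.1624]
orientation: [0.703, -0.703, -0.077, 0.077]
ft_force: [0.7, -0.4, 2.3]
grip_width: 0.0107
```

Request:
jog_arm(translation=[[0, 0.0007, 0], [0, 0.0014, 0], [0, 0.0014, 0]], turn=[[0, 0, 0], [0, 0, 0], [0, 0, 0]], fingers=[0, 0, 0])

```text
clock: 22.1
tcp_pos: [0.5034, 0.0287, 0.1614]
orientation: [0.703, -0.703, -0.077, 0.077]
ft_force: [-0.5, 0.5, 2.0]
grip_width: 0.0109
```

Request:
jog_arm(translation=[[0, 0.0007, 0], [0, 0.0014, 0], [0, 0.0014, 0]], turn=[[0, 0, 0], [0, 0, 0], [0, 0, 0]], fingers=[0, 0, 0])

```text
clock: 22.48
tcp_pos: [0.5034, 0.0287, 0.1604]
orientation: [0.703, -0.703, -0.077, 0.077]
ft_force: [0.8, -0.4, 1.8]
grip_width: 0.0102
```

Request:
jog_arm(translation=[[0, 0.0007, 0], [0, 0.0014, 0], [0, 0.0014, 0]], turn=[[0, 0, 0], [0, 0, 0], [0, 0, 0]], fingers=[0, 0, 0])

```text
clock: 22.85
tcp_pos: [0.5034, 0.0287, 0.1593]
orientation: [0.703, -0.703, -0.077, 0.077]
ft_force: [0.3, -0.2, 0.5]
grip_width: 0.0105
```

Request:
jog_arm(translation=[[0, 0.0007, 0], [0, 0.0014, 0], [0, 0.0014, 0]], turn=[[0, 0, 0], [0, 0, 0], [0, 0, 0]], fingers=[0, 0, 0])

```text
clock: 23.22
tcp_pos: [0.5034, 0.0287, 0.1582]
orientation: [0.703, -0.703, -0.077, 0.077]
ft_force: [0.3, -0.4, 0.1]
grip_width: 0.0106
```

Request:
jog_arm(translation=[[0, 0.0006, 0], [0, 0.0012, 0], [0, 0.0012, 0]], turn=[[0, 0, 0], [0, 0, 0], [0, 0, 0]], fingers=[0, 0, 0])

```text
clock: 23.6
tcp_pos: [0.5034, 0.0287, 0.1574]
orientation: [0.703, -0.703, -0.077, 0.077]
ft_force: [0.5, 0.0, -2.0]
grip_width: 0.0106
```

Request:
jog_arm(translation=[[0, 0.0006, 0], [0, 0.0006, 0]], turn=[[0, 0, 0], [0, 0, 0]], fingers=[0, 0])

```text
clock: 23.85
tcp_pos: [0.5035, 0.0287, 0.1569]
orientation: [0.703, -0.703, -0.077, 0.077]
ft_force: [-0.7, 0.2, -1.3]
grip_width: 0.0106
```

Request:
jog_arm(translation=[[0, 0.0006, 0], [0, 0.0006, 0]], turn=[[0, 0, 0], [0, 0, 0]], fingers=[0, 0])

```text
clock: 24.1
tcp_pos: [0.5035, 0.0287, 0.1565]
orientation: [0.703, -0.703, -0.077, 0.077]
ft_force: [-0.7, -0.2, -2.2]
grip_width: 0.0107
```

Request:
jog_arm(translation=[[0, 0.0006, 0], [0, 0.0006, 0]], turn=[[0, 0, 0], [0, 0, 0]], fingers=[0, 0])

```text
clock: 24.35
tcp_pos: [0.5036, 0.0287, 0.1562]
orientation: [0.703, -0.703, -0.077, 0.077]
ft_force: [0.9, -0.4, 1.2]
grip_width: 0.0107
```

Request:
jog_arm(translation=[[0, 0.0003, 0], [0, 0.0003, 0], [0, 0.0003, 0]], turn=[[0, 0, 0], [0, 0, 0], [0, 0, 0]], fingers=[0, 0, 0])

```text
clock: 24.72
tcp_pos: [0.5036, 0.0288, 0.156]
orientation: [0.703, -0.703, -0.077, 0.077]
ft_force: [0.3, 0.2, 1.7]
grip_width: 0.0107
```

Request:
jog_arm(translation=[[0, 0.0005, 0], [0, 0.0005, 0], [0, 0.0005, 0]], turn=[[0, 0, 0], [0, 0, 0], [0, 0, 0]], fingers=[0, 0, 0])

```text
clock: 25.1
tcp_pos: [0.5036, 0.0287, 0.1556]
orientation: [0.703, -0.703, -0.077, 0.077]
ft_force: [0.4, 0.0, 4.1]
grip_width: 0.0107
```

Request:
jog_arm(translation=[[0, 0.0005, 0], [0, 0.0008, 0], [0, 0.0008, 0]], turn=[[0, 0, 0], [0, 0, 0], [0, 0, 0]], fingers=[0, 0, 0])

```text
clock: 25.48
tcp_pos: [0.5038, 0.0288, 0.1552]
orientation: [0.703, -0.703, -0.077, 0.077]
ft_force: [0.0, -0.6, 6.3]
grip_width: 0.0104
```

Request:
jog_arm(translation=[[0, 0.0005, 0], [0, 0.0008, 0], [0, 0.0008, 0]], turn=[[0, 0, 0], [0, 0, 0], [0, 0, 0]], fingers=[0, 0, 0])

```text
clock: 25.85
tcp_pos: [0.504, 0.0288, 0.1548]
orientation: [0.703, -0.703, -0.077, 0.077]
ft_force: [0.2, 0.1, 8.3]
grip_width: 0.0105
```

```bash
python3 - <<'E'
from h import *
F=[]
for i in range(8):
    eyes.grab_frame('side');s=sense();F.append(s['ft_force'][2])
print(np.round(F,2),np.mean(F),s['wrist_torque'],s['tcp_pos'])
E
python3 v.py m13
```

```text
[8.55 8.87 8.18 7.95 8.38 8.59 7.61 8.31] 8.304680634261974 [ 0.1373 -0.6789 -0.0101] [0.504  0.0288 0.1548]
26.25 [0.504  0.0288 0.1548] [-0.1422  0.2001  8.3054] [ 0.1373 -0.6789 -0.0101] 0.010681036498759063
```

View pics/m13.png

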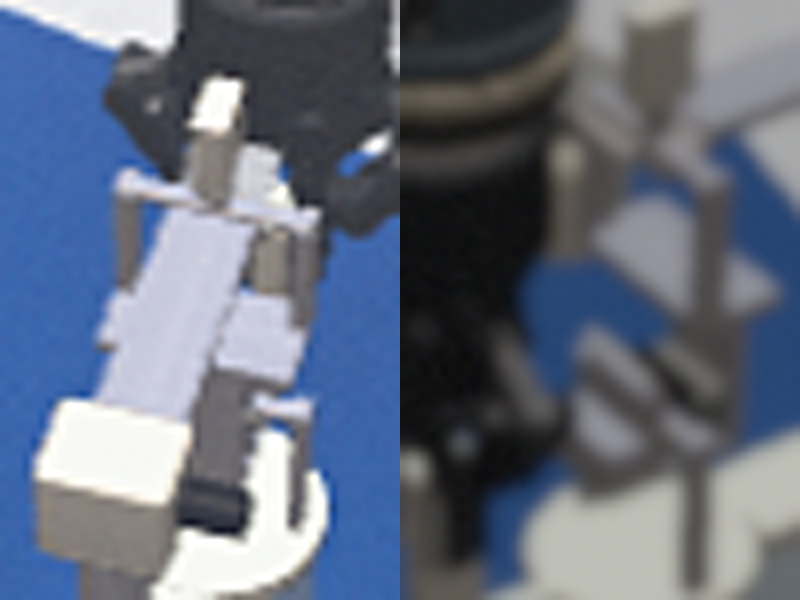

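Request:
jog_arm(translation=[[0, 0.0005, 0], [0, 0.001, 0], [0, 0.001, 0], [0, 0.001, 0]], turn=[[0, 0, 0], [0, 0, 0], [0, 0, 0], [0, 0, 0]], fingers=[0, 0, 0, 0])

```text
clock: 26.85
tcp_pos: [0.5043, 0.0288, 0.1544]
orientation: [0.703, -0.703, -0.077, 0.076]
ft_force: [-0.2, 0.5, 10.4]
grip_width: 0.0102
```

Request:
jog_arm(translation=[[0, 0.0005, 0], [0, 0.001, 0], [0, 0.001, 0], [0, 0.001, 0]], turn=[[0, 0, 0], [0, 0, 0], [0, 0, 0], [0, 0, 0]], fingers=[0, 0, 0, 0])

```text
clock: 27.35
tcp_pos: [0.5046, 0.0288, 0.1539]
orientation: [0.703, -0.703, -0.078, 0.076]
ft_force: [0.4, 0.1, 14.1]
grip_width: 0.0107
```

```bash
python3 - <<'E'
from h import *
F=[]
for i in range(6):
    eyes.grab_frame('side');s=sense();F.append(s['ft_force'][2])
print(np.round(F,2),np.mean(F),s['wrist_torque'],s['tcp_pos'])
E
```

```text
[12.85 14.18 13.65 14.06 14.24 13.59] 13.763022737090635 [ 0.2228 -1.1587 -0.0046] [0.5046 0.0288 0.1539]
```

Request:
jog_arm(translation=[[0, -0.002, 0], [0, -0.0036, 0], [0, -0.0036, 0], [0, -0.0036, 0]], turn=[[0, 0, 0], [0, 0, 0], [0, 0, 0], [0, 0, 0]], fingers=[0, 0, 0, 0])

```text
clock: 28.15
tcp_pos: [0.5035, 0.0287, 0.1555]
orientation: [0.703, -0.703, -0.077, 0.077]
ft_force: [-0.6, -0.1, 3.9]
grip_width: 0.0107
```

Request:
jog_arm(translation=[[0, -0.0008, 0], [0, -0.0008, 0], [0, -0.0008, 0]], turn=[[0, 0, 0], [0, 0, 0], [0, 0, 0]], fingers=[0, 0, 0])

```text
clock: 28.52
tcp_pos: [0.5034, 0.0287, 0.156]
orientation: [0.703, -0.703, -0.077, 0.077]
ft_force: [0.1, -1.1, 1.8]
grip_width: 0.0108
```

```bash
python3 v.py m14
```

```text
28.525 [0.5034 0.0287 0.156 ] [ 0.117  -1.0682  1.7747] [ 0.0457 -0.1577  0.0093] 0.010757080654667158
```

View pics/m14.png

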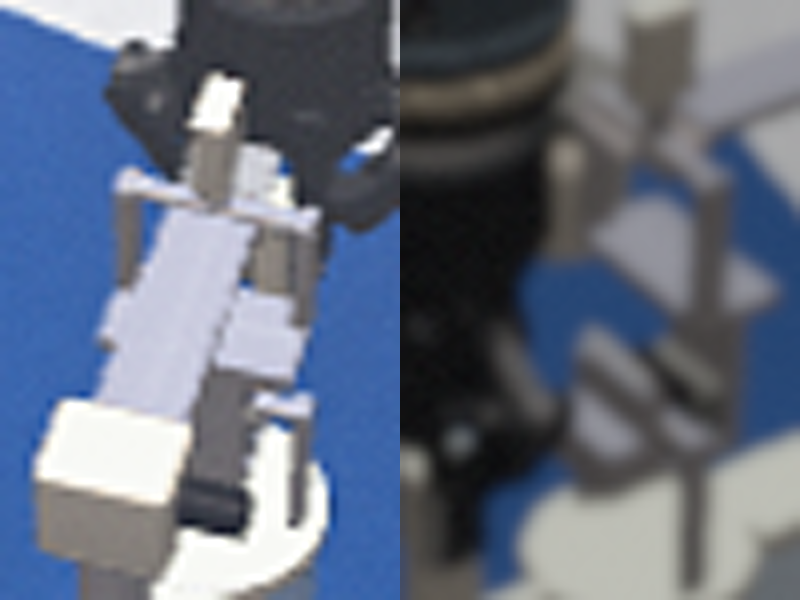

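Request:
jog_arm(translation=[[0, -0.0006, 0], [0, -0.0006, 0], [0, -0.0006, 0], [0, -0.0006, 0], [0, -0.0006, 0], [0, -0.0006, 0], [0, -0.0006, 0], [0, -0.0006, 0], [0, -0.0006, 0], [0, -0.0006, 0]], turn=[[0, 0, 0], [0, 0, 0], [0, 0, 0], [0, 0, 0], [0, 0, 0], [0, 0, 0], [0, 0, 0], [0, 0, 0], [0, 0, 0], [0, 0, 0]], fingers=[0, 0.1, 0.14, 0.18, 0.22, 0.3, 0.4, 0.6, 0.8, 0.8], squeeze=20)

```text
clock: 29.88
tcp_pos: [0.5035, 0.0287, 0.1566]
orientation: [0.703, -0.703, -0.077, 0.077]
ft_force: [0.8, 0.2, 0.2]
grip_width: 0.0682
```

```bash
python3 v.py m15
```

```text
29.875 [0.5035 0.0287 0.1566] [0.7852 0.2133 0.186 ] [ 0.0167 -0.0032 -0.0016] 0.06821686550483173
```

View pics/m15.png

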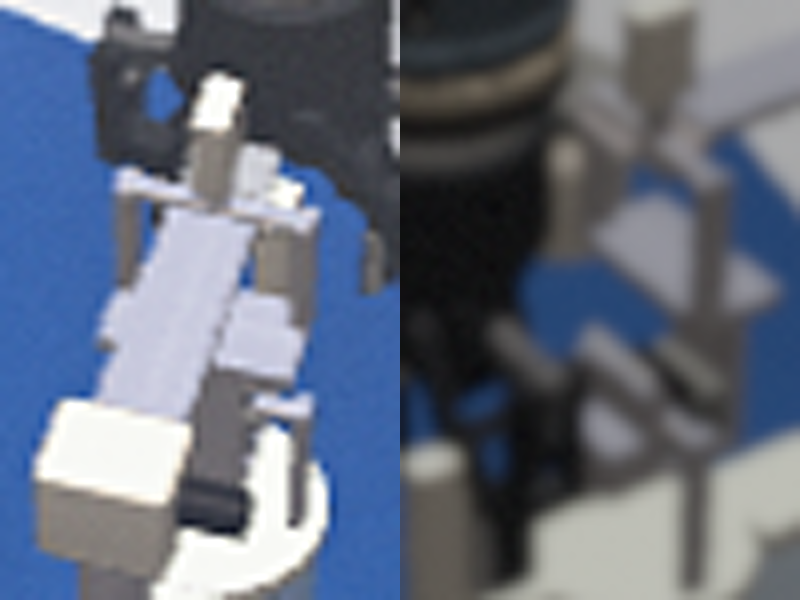

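Both hang free. I'll retreat by going up, then back.

Request:
jog_arm(translation=[[0, -0.02, 0], [0, -0.06, 0], [0, -0.1, 0], [-0.03, -0.13, 0], [-0.08, -0.16, 0], [-0.13, -0.2, 0], [-0.15, -0.24, 0], [-0.15, -0.25, 0], [-0.15, -0.25, 0], [-0.15, -0.25, 0]], turn=[[0, 0, 0], [0, 0, 0], [0, 0, 0], [0, 0, 0], [0, 0, 0], [0, 0, 0], [0, 0, 0], [0, 0, 0], [0, 0, 0], [0, 0, 0]], fingers=[1, 1, 1, 1, 1, 1, 1, 1, 1, 1])

```text
clock: 31.22
tcp_pos: [0.3939, 0.0045, 0.3432]
orientation: [0.703, -0.703, -0.076, 0.078]
ft_force: [0.2, -0.0, 0.3]
grip_width: 0.0852
```

```bash
python3 v.py m16; python3 - <<'E'
import cv2,numpy as np
a=cv2.imread('pics/m16a.png')[150:280,190:310];b=cv2.imread('pics/m16b.png')[110:240,210:330]
cv2.imwrite('pics/m17.png',np.hstack([cv2.resize(i,None,fx=3.3,fy=3.3,interpolation=cv2.INTER_CUBIC) for i in(a,b)]))
E
```

```text
31.225 [0.3939 0.0045 0.3432] [ 0.1601 -0.0152  0.3372] [ 0.0317 -0.0264 -0.0046] 0.08515297921671122
```

View pics/m17.png

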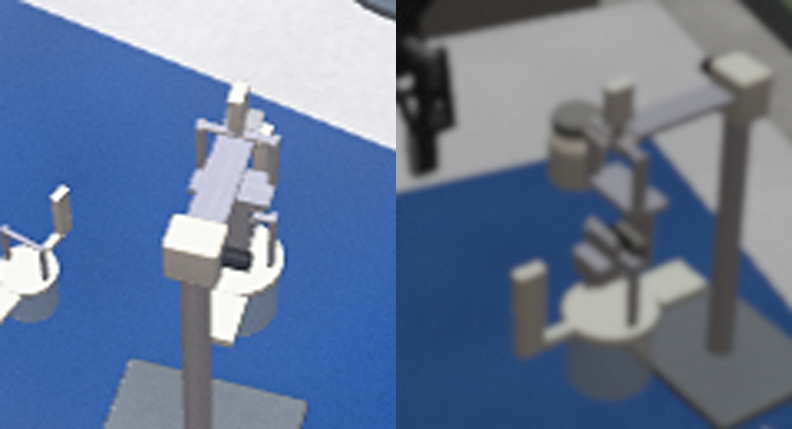

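Request:
jog_arm(translation=[[0, -0.06, 0], [0, -0.12, 0], [0, -0.12, 0], [0, -0.12, 0], [0, -0.12, 0], [0, -0.12, 0], [0, -0.12, 0], [0, -0.12, 0]], turn=[[0, 0, 0], [0, 0, 0], [0, 0, 0], [0, 0, 0], [0, 0, 0], [0, 0, 0], [0, 0, 0], [0, 0, 0]], fingers=[1, 1, 1, 1, 1, 1, 1, 1])

```text
clock: 32.33
tcp_pos: [0.3938, 0.0044, 0.4341]
orientation: [0.703, -0.703, -0.077, 0.077]
ft_force: [-0.6, -0.2, 0.5]
grip_width: 0.0853
```

Request:
jog_arm(translation=[[0.06, 0, 0], [0.13, 0, 0], [0.2, 0, 0], [0.26, 0, 0], [0.26, 0, 0], [0.26, 0, 0], [0.26, 0, 0], [0.26, 0, 0]], turn=[[0, 0, 0], [0, 0, 0], [0, 0, 0], [0, 0, 0], [0, 0, 0], [0, 0, 0], [0, 0, 0], [0, 0, 0]], fingers=[1, 1, 1, 1, 1, 1, 1, 1])

```text
clock: 33.33
tcp_pos: [0.5826, 0.0463, 0.4334]
orientation: [0.703, -0.703, -0.078, 0.076]
ft_force: [0.3, -0.1, -0.1]
grip_width: 0.085
```

```bash
python3 v.py m18; python3 - <<'E'
from h import *
s=sense();print(s['tcp_pos']);a=eyes.grab_frame('wrist')[:,:,::-1];np.savez('w18.npz',p=s['tcp_pos'],q=s['orientation'])
cv2.imwrite('pics/w18c.png',cv2.resize(a[60:230,180:340],None,fx=3.5,fy=3.5,interpolation=cv2.INTER_CUBIC))
x=cv2.imread('pics/m16b.png')[130:240,235:330].astype(int);y=cv2.imread('pics/m18b.png')[130:240,235:330].astype(int)
print('side diff',np.abs(x-y).mean(),np.abs(x-y).max())
E
```

```text
33.325 [0.5826 0.0463 0.4334] [ 0.34   -0.13   -0.1045] [ 0.0229 -0.0243 -0.0028] 0.08499310298688478
[0.5828 0.0464 0.4332]
side diff 0.858213716108453 7
```

View pics/w18c.png

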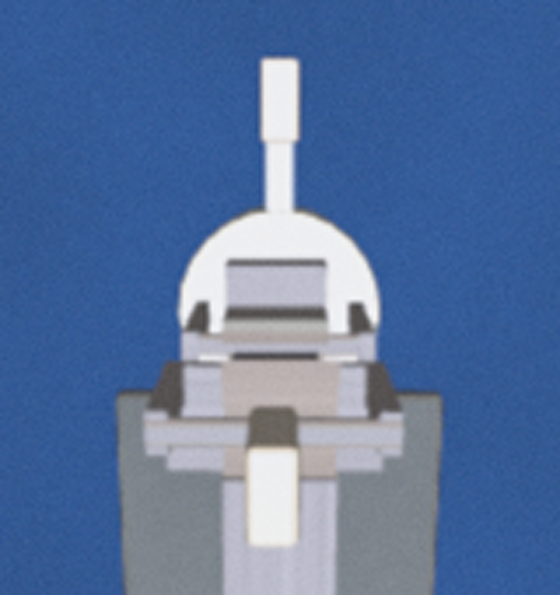

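View pics/m18.png

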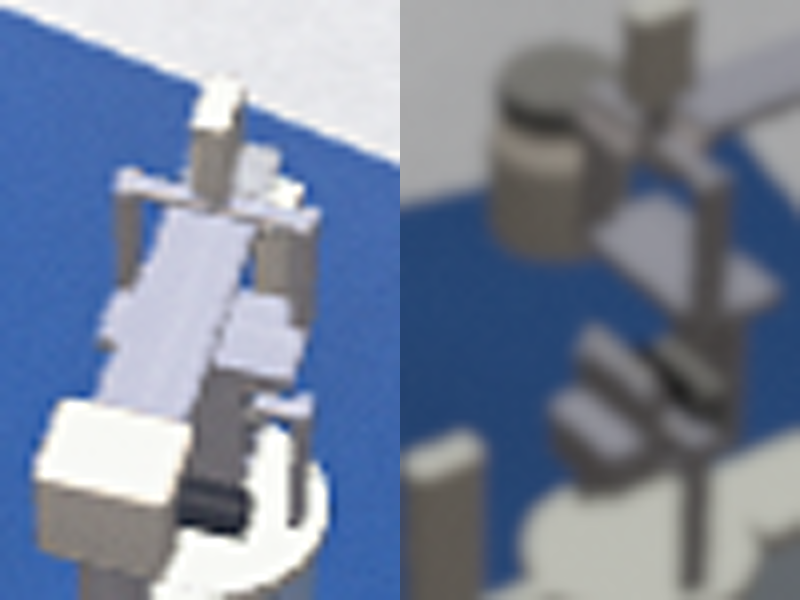

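The overhead and side views show hanger and canister hanging in line and still. The bail is behind the lip and the lip opens towards the hook's free end. The gripper is clear, so I'll hand in.

```bash
python3 -c "
from station import order
print(order.job_done())"
```

```text
the job is handed in; nothing more can be done
None
```

I hung the hanger on the sprung hook with its loop open towards the hook's free end and let go. I then brought the largest canister's bail in over the lip, pushed it past the spring roller to the floor, and released it. I handed the job in at about 33 s; no verdict came back.

- **Roller:** the bail met it about 14 mm before home. The force on the tool rose about 6–7 N over the carried-free reading, then fell back to that level as the bail passed.
- **Floor:** the bail came home about 6–7 mm above the lowest possible point.
- **Pressing:** the averaged rise reached about 16 N. With the hanger's weight, the hook bore roughly 18–19 N, within the 12–25 N limits. The readings scatter by about 1 N.
- **Last checks:** the side pictures about 2 s apart match to within image noise, so the chain was at rest. The overhead view shows hanger and canister in line, with the gripper touching nothing. I never touched the bottle, jar, bowl or the smaller canisters.
- **A disagreement:** side-camera estimates of the bail height ran 1–3 mm above the value from the grasp, about the camera's accuracy. I relied on the grasp geometry and on force.

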